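# Clear the trolley after a round of rapid tests

## Robot

A 6-joint arm with a two-finger parallel gripper is mounted at the origin on the work surface. World frame = base frame: x ahead of the robot, y to its left, z up, the work surface at z = 0. Lengths are in m, angles in rad, forces in N, time in s.
With the tool pointing down it reaches from about 0.35 to 0.775 m from the base axis. Payload 5.5 kg.
Tool frame: the origin (TCP) lies midway between the tips of the shut fingers; the grasp point (between the pads) lies behind it (env.grip_point_offset is the z of the grasp point in the tool frame, in m); z points along the fingers, y is the direction in which the jaws open and shut (so a half turn about z gives the same grasp; the last joint's range is limited). The gripper opens to 85 mm and grips with 20 to 120 N. Pads are 22 mm wide; open, the fingers measure 114 mm over their backs; the gripper's body (76 mm by 85 mm) begins 54 mm behind the grasp point. The pads swing forward as they close: fully open they stand 13 mm farther back than shut.
Start: joints at [1.189, 0.313, 0.046, 1.304, 0, 1.431], TCP at [0.138, 0.558, 0.231] pointing down, gripper open.
Joint ranges: [-2.76, 2.76], [-0.86, 1.69], [-1.03, 1.26], [-2.2, 2.34], [-1.47, 1.5], [-3.14, 3.14]. Speed limits (rad/s): [2.57, 2.57, 3.14, 3.14, 3.14, 3.14].

## Interface

Orientations are given as a unit quaternion [w, x, y, z].
In Python, from workcell import env, viewer gives the robot as it stands. The module is installed in compiled form; this text tells all that it offers.
- The arm moves only by the shell command python3 -m inch 'ROWS' [OPENING] [FORCE]. ROWS is JSON, a list of rows, each a list of 2 entries, a list of its own where there are three numbers: the shift along the tool's x, y, z in m, then the turn about the tool's z in degrees. In form: [[[tx, ty, tz], spin], ...]. A call has 1 to 5 rows; each row is the pose to reach, as a shift and turn from the pose measured when the call began, along the tool's axes at that moment; what a row does not reach only later rows make up. A row lasts 1/12 s, in which the tool goes at most 41.7 mm and 7.16 degrees, less where a joint would pass 70% of its speed; a pose out of reach is approached as far as the arm can. A call with a gripper value outside its range is refused whole. OPENING is the closure, from 0 (fully open) to 1 (shut), set as the call begins (- or left out, the last holds). The fingers move at their own pace and stop on an object; FORCE is the grip in N (left out, the last holds). Time passes only in rows, so rows that repeat a pose let the fingers close. It gives the time, the measured TCP pose, the force and the opening at its end, in the units of the state.
- env.get_state(): the state, without advancing time (a new reading comes with each control period).
- viewer.read_camera(name): name is "scene" or "top" or "wrist"; returns a dict with "image" (384x512x3 uint8, red, green, blue), "depth" (384x512 float32, m along the optical axis (not along the pixel's ray), 0 where there is no reading), "vertical_fov" (degrees; the focal length in pixels is half the picture's height over the tangent of half this angle, whatever the lens; pixels are square), "cx", "cy" (the principal point, pixels), "R" (3x3) and "t" (3): a world point X has camera coordinates R X + t; the wrist camera has in their place "T_tool_cam" (4x4, takes a point from camera to tool coordinates, whose origin is the TCP and whose axes are the flange's). Camera axes: x right, y down, z forward; pixel columns grow to the right and rows downward; lengths in m; the calibration is good to about 2 mm. The wrist camera is an equidistant fisheye: a pixel r from the principal point sees the ray r / f radians off the axis. A picture is of the moment at which its call begins: read the wrist's pose just before it.
- env.hand_in(): hands the job in, once; it reports no verdict.
The state is a dict: "clock": time; "joint_pos": joint angles; "qvel": joint speeds; "tau": joint torques, N m; "tcp_pos": TCP position; "orientation": TCP orientation; "wrist_force": force on the tool from outside, world axes, zero at the start; "ft_torque": the same for the moment, N m; "finger_gap": finger opening in m.
Only numpy, scipy, OpenCV 4.12 (cv2) and the standard library are available. Lean on these libraries where they do the work, as an engineer would, in place of code of your own. Each camera call takes 0.05 s, during which the arm holds its last target. There are 200 camera calls.

## Task

Slide the white shutter of the yellow waste box fully open, post every used test cassette end-first through the slot so that it drops right inside, and slide the shutter fully shut again once they are all in. Stand both sample tubes cap up in the steel cup, before or after. Leave the sprayer, the bottle and the glove carton where they are.

Things in the scene. Friction and masses are not known exactly. Their poses are not given: they have to be found in the camera images.
- wastebox: yellow clinical-waste box with a red lid, fixed to the worktop, hollow inside, 120 mm (its x) x 180 mm (its y) x 130 mm high, walls and lid 4 mm; origin at the centre of its underside, z up; -x is the side with the paper label, towards the robot
- slot (a point): centre of the slot in the lid, level with the lid's top (130 mm up), axes as the box's: the slot is 20 mm wide along x and 44 mm long along y; it lies 40 mm towards -y from the middle of the lid; covered by the white shutter when that is shut
- shutter (a joint): white sliding shutter on the lid: 0 = shut (slot covered), grows as it slides towards the box's +y, 0.055 m = fully open (end stop); slides with about 1.5 N and stays where it is left; it may start slightly ajar
- shutter_tab (a point): centre of the shutter's upright tab (26 mm along the box's x, 10 mm along its y, 32 mm tall); axes as the box's; the tab rises from the 3 mm thick shutter plate lying on the lid, so its foot is 133 mm and its top 165 mm above the worktop; the tab is 40 mm towards +y from the slot centre when shut
- cup: open steel cup, fixed to the worktop, outside 72 mm (its x) x 96 mm (its y) x 83 mm high, walls and floor 3 mm, parted by a 3 mm full-height wall along its x into two bays, each 66 mm (x) by 43 mm (y) inside; origin at the centre of its underside, z up
- cassette1 (a point): used rapid-test cassette, flat white plastic 72 mm (x) x 26 mm (y) x 8 mm (z, face up), 25 g, with a small result window; point at its centre; starts lying flat, three to five of them, absent ones read None
- cassette2 (a point): used rapid-test cassette, flat white plastic 72 mm (x) x 26 mm (y) x 8 mm (z, face up), 25 g, with a small result window; point at its centre; starts lying flat, three to five of them, absent ones read None
- cassette3 (a point): used rapid-test cassette, flat white plastic 72 mm (x) x 26 mm (y) x 8 mm (z, face up), 25 g, with a small result window; point at its centre; starts lying flat, three to five of them, absent ones read None
- cassette4 (a point): used rapid-test cassette, flat white plastic 72 mm (x) x 26 mm (y) x 8 mm (z, face up), 25 g, with a small result window; point at its centre; starts lying flat, three to five of them, absent ones read None
- cassette5 (a point): used rapid-test cassette, flat white plastic 72 mm (x) x 26 mm (y) x 8 mm (z, face up), 25 g, with a small result window; point at its centre; starts lying flat, three to five of them, absent ones read None
- tube1 (a point): sample tube, 130 mm long along x, 16 mm thick, 40 g, clear round tube with a square orange cap (26 mm long) at the +x end; point at its centre, half-way along; starts lying on the worktop, always two of them
- tube2 (a point): sample tube, 130 mm long along x, 16 mm thick, 40 g, clear round tube with a square orange cap (26 mm long) at the +x end; point at its centre, half-way along; starts lying on the worktop, always two of them
- sprayer: orange pressure sprayer, 120 mm across, 260 mm high, a bystander; origin at its underside, z up
- flask: amber bottle, 64 mm across, 130 mm high, a bystander; origin at its underside, z up
- glovebox: carton of gloves 120 x 220 x 70 mm, a bystander; origin at its underside, z up
There are look-alikes about, which are no part of the job. What is shaped like the part that bears cassette3 but pink is not meant.

How it is judged:
By the outcome, as a careful person would: the job done as asked, in the order asked, and still so for the second after the job is handed in, with the robot touching nothing.
Of c1, c2, c3, c4, c5 only 3 to 5 are there at a start; the rules pass over those that are not, and their reading is None.
At some moment in a run one of c1, c2, c3, c4, c5 may be knocked a few centimetres aside while the robot is not near it.
Once in a run the grip may slacken for a moment while it holds something.
It also fails if it takes over 210 s, if anything falls off the work surface, if the arm or the gripper's body presses on something with over 40 N, if the wrist force passes 120 N, or if a joint passes its speed limit or range.

## Working session

There is one attempt and no reset: what is moved stays moved. The work goes in short steps, Python scripts to look and compute and a shell command to move; the robot and the scene stay as the last step left them, time stands still between calls to the robot, and variables do not carry over. Pictures are saved under pics/ and viewed, on a budget of 14 in all, crops included, one or two more only if the job needs it, and the job is handed in when it is done.

```bash
mkdir -p pics; cat > h.py <<'E'
import numpy as np, cv2
from scipy.spatial.transform import Rotation as Ro
from workcell import env, viewer
def pose():
    s=env.get_state(); q=np.array(s["orientation"]); R=Ro.from_quat([q[1],q[2],q[3],q[0]]).as_matrix()
    return np.array(s["tcp_pos"]),R
def snap(name,tag):
    p,R=pose(); c=viewer.read_camera(name); c["p"],c["Rt"]=p,R; c["name"]=name
    np.save(f"{tag}.npy",c,allow_pickle=True); return c
def load(tag): return np.load(f"{tag}.npy",allow_pickle=True).item()
def xyz(c):
    "world points of all pixels"
    h,w=c["depth"].shape; f=h/2/np.tan(np.radians(c["vertical_fov"])/2)
    u,v=np.meshgrid(np.arange(w),np.arange(h)); a=(u-c["cx"])/f; b=(v-c["cy"])/f; d=c["depth"]
    if c["name"]=="wrist":
        r=np.hypot(a,b); k=np.where(r>1e-6,np.tan(np.minimum(r,1.5))/np.maximum(r,1e-6),1); a,b=a*k,b*k
    P=np.stack([a*d,b*d,d],-1)
    if c["name"]=="wrist":
        T=c["T_tool_cam"]; P=P@T[:3,:3].T+T[:3,3]; return P@c["Rt"].T+c["p"]
    return (P-c["t"])@c["R"]
def save(c,tag,crop=None,k=1):
    im=c["image"]
    if crop: x0,y0,x1,y1=crop; im=im[y0:y1,x0:x1]
    im=cv2.resize(im,None,fx=k,fy=k,interpolation=cv2.INTER_CUBIC); cv2.imwrite(f"pics/{tag}.png",im[...,::-1])
def togo(x,y,z=None,yaw=None):
    "shift in tool axes from now to world target; yaw = world angle of jaw (tool y) axis, deg, mod 180"
    p,R=pose(); t=np.array([x,y,p[2] if z is None else z]); d=R.T@(t-p)
    cur=np.degrees(np.arctan2(R[1,1],R[0,1])); s=None
    if yaw is not None: s=-((yaw-cur+90)%180-90)
    print("tcp",p.round(4),"jaw",cur.round(1),"-> shift mm",(d*1000).round(1),"spin",s, "j6",round(env.get_state()["joint_pos"][5],2))
E
python3 - <<'E'
from h import *
for n in("top","scene","wrist"):
    c=snap(n,n+"0"); save(c,n+"0",k=1.5); print(n,c["vertical_fov"],c["cx"],c["cy"])
print(env.get_state(), env.grip_point_offset); togo(.4,0,.3,90)
E
```

```text
top 44.206990097139695 257.9308991358159 190.21501606816472
scene 49.51291096976754 258.755282312975 193.25186914354822
wrist 65.70646984690485 249.96046742425875 188.12935607852683
{'clock': 0.15, 'joint_pos': array([ 1.18938004e+00,  3.13815697e-01,  4.52220844e-02,  1.30359533e+00,
       -9.58661925e-06,  1.43119504e+00]), 'qvel': array([-4.03256772e-04, -1.28995523e-03,  1.70360370e-03, -1.38344831e-04,
        2.91110367e-03, -3.55082837e-05]), 'tau': array([ 1.68371764e-03, -4.81066740e+01,  2.98815769e+01,  1.39680854e-02,
       -2.47281123e-04,  3.61349862e-06]), 'tcp_pos': array([0.13755895, 0.55790204, 0.23061335]), 'orientation': array([-1.74717967e-04,  1.20613099e-01,  9.92699348e-01, -6.74048364e-04]), 'wrist_force': array([ 0.13804716, -0.12994733,  0.77005194]), 'ft_torque': array([ 0.0401833 ,  0.02280422, -0.00666003]), 'finger_gap': 0.08576387366984621} -0.0187
tcp [0.1376 0.5579 0.2306] jaw 76.1 -> shift mm [-388.4 -478.9  -68.8] spin -13.85497123620732 j6 1.43
```

View pics/top0.png

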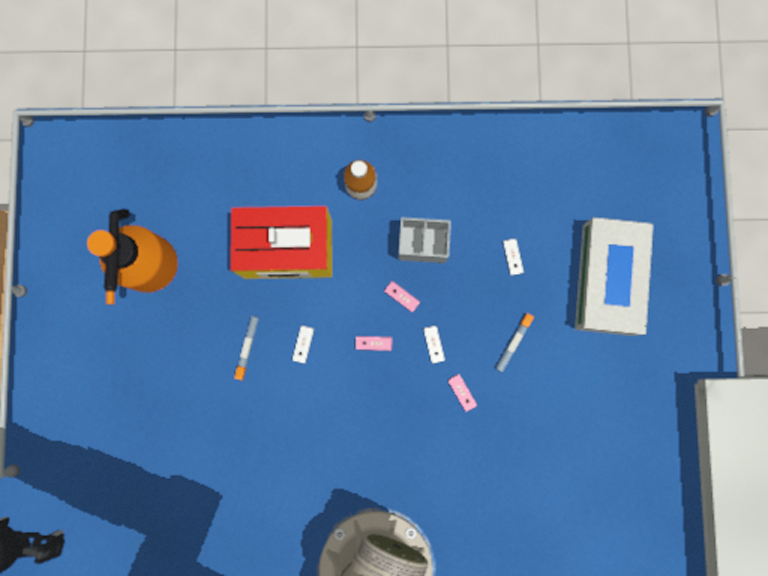

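View pics/scene0.png

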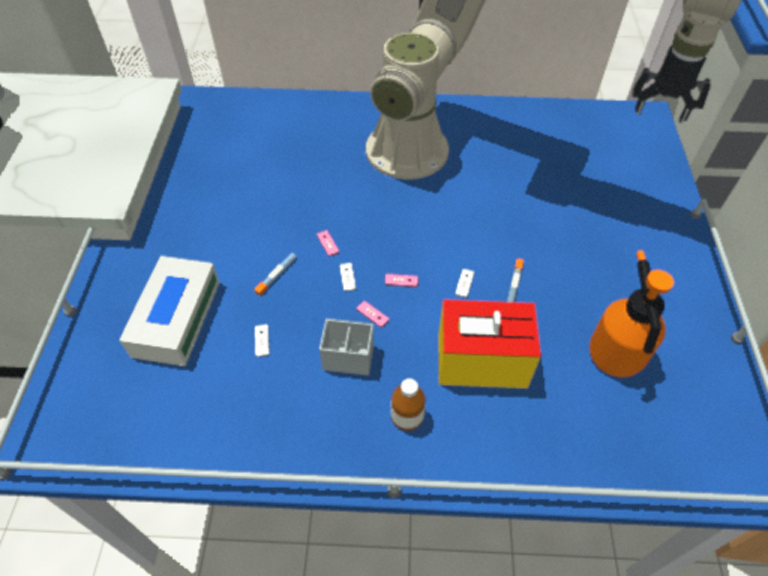

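The top view (at 1.5x) shows three white cassettes at (303,344), (433,344) and (513,257). The pink look-alikes at (402,297), (374,344) and (462,392) are not meant. The tubes are at (246,348) with the cap pointing down in the picture and (515,342) with the cap up. The cup is at (425,240), and the box at (280,240) with its shutter tab near (273,237).

```bash
python3 - <<'E'
from h import *
c=load("top0"); P=xyz(c); im=c["image"].astype(int)
def rect(mask,box,nm):
    m=np.zeros(mask.shape,bool); x0,y0,x1,y1=[int(v/1.5) for v in box]; m[y0:y1,x0:x1]=mask[y0:y1,x0:x1]
    q=P[m]; (cx,cy),(w,h),a=cv2.minAreaRect((q[:,:2]*1000).astype(np.float32))
    if w<h: w,h,a=h,w,a+90
    print(nm,"c",round(cx,1),round(cy,1),"size",round(w),round(h),"longaxis",round((a+90)%180-90,1),"z",np.percentile(q[:,2],[10,50,90]).round(3),m.sum()); return q
mn,mx=im.min(-1),im.max(-1)
white=(mn>150)
for n,b in dict(cA=(285,315,325,370),cB=(415,315,455,370),cC=(495,230,530,285)).items(): rect(white,b,n)
orange=(im[...,0]>200)&(im[...,2]<90)
notblue=(im[...,0]>90)
for n,b in dict(t1=(228,305,265,390),t2=(485,305,540,380)).items():
    rect(notblue,b,n); q=rect(orange,b,n+"cap")
z=P[...,2]
rect((z>.115)&(z<.133),(215,190,345,290),"lid"); rect((z>.132)&(z<.142),(215,190,345,290),"plate?"); rect(z>.145,(215,190,345,290),"tab")
rect((z>.07)&(z<.09),(385,205,465,275),"cup")
save(c,"lid",(140,125,315,195),4)
E
```

```text
cA c 424.1 64.5 size 192 74 longaxis 76.2 z [0.002 0.008 0.012] 222
cB c 431.9 -80.2 size 116 73 longaxis -79.6 z [0.001 0.008 0.011] 218
cC c 505.7 -182.1 size 370 71 longaxis -44.1 z [0.001 0.007 0.012] 210
t1 c 389.4 132.2 size 293 129 longaxis 69.0 z [0.004 0.016 0.02 ] 259
t1cap c 388.0 270.2 size 22 14 longaxis -13.5 z [0.014 0.017 0.02 ] 38
t2 c 441.3 -287.3 size 134 21 longaxis -31.1 z [0.    0.014 0.019] 251
t2cap c 484.3 -311.6 size 22 13 longaxis -34.1 z [0.012 0.016 0.021] 34
lid c 638.8 174.6 size 179 121 longaxis 89.8 z [0.127 0.13  0.132] 2058
plate? c 638.8 173.8 size 178 119 longaxis -89.6 z [0.132 0.134 0.136] 897
tab c 519.5 85.8 size 333 21 longaxis 39.3 z [0.151 0.166 1.448] 70
cup c 644.8 -102.4 size 96 73 longaxis 85.4 z [0.073 0.081 0.086] 186
```

View pics/lid.png

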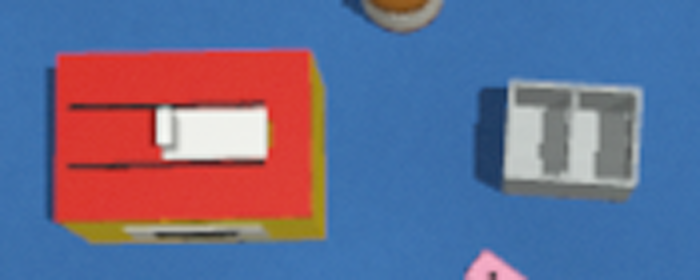

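```bash
python3 - <<'E'
from h import *
c=load("top0"); P=xyz(c); im=c["image"].astype(int)
def rect(mask,box,nm,zl,zh):
    m=np.zeros(mask.shape,np.uint8); x0,y0,x1,y1=[int(v/1.5) for v in box]; m[y0:y1,x0:x1]=mask[y0:y1,x0:x1]
    n,l,st,_=cv2.connectedComponentsWithStats(m); m=l==1+np.argmax(st[1:,4])
    m&=(P[...,2]>zl)&(P[...,2]<zh); q=P[m][:,:2]*1000
    q=q[np.linalg.norm(q-np.median(q,0),axis=1)<90]
    (cx,cy),(w,h),a=cv2.minAreaRect(q.astype(np.float32))
    if w<h: w,h,a=h,w,a+90
    print(nm,"rect c",round(cx,1),round(cy,1),"size",round(w),round(h),"long",round((a+90)%180-90,1),"mean",q.mean(0).round(1),m.sum())
mn=im.min(-1)
for n,b in dict(cA=(285,315,325,370),cB=(415,315,455,370),cC=(495,230,530,285)).items(): rect(mn>150,b,n,.003,.02)
orange=(im[...,0]>200)&(im[...,2]<90)
for n,b in dict(t1=(228,305,265,390),t2=(485,305,540,380)).items():
    rect(im[...,0]>90,b,n,.002,.03); rect(orange,b,n+"cap",.002,.03)
z=P[...,2]
rect(z>.148,(215,190,345,290),"tab",.148,.18)
rect((mn>180),(255,215,325,260),"plate",.125,.14)
rect((z>.07)&(z<.09),(385,205,465,275),"cup",.07,.09)
pink=(im[...,0]>200)&(im[...,1]<190)&(im[...,2]>120)
for n,b in dict(pA=(375,270,430,320),pB=(345,325,400,360),pC=(440,365,490,420)).items(): rect(pink,b,n,.0,.02)
togo(.64,.19,.24,90)
E
```

```text
cA rect c 443.0 143.6 size 73 27 long -14.1 mean [443.1 144.3] 195
cB rect c 438.7 -120.7 size 72 26 long 13.5 mean [ 437.7 -121.1] 188
cC rect c 615.5 -288.1 size 73 26 long 10.5 mean [ 615.2 -287.8] 172
t1 rect c 437.1 258.6 size 130 19 long -14.3 mean [434.2 257.7] 237
t1cap rect c 388.0 270.2 size 22 14 long -13.5 mean [387.9 269.5] 38
t2 rect c 440.6 -286.3 size 132 19 long -30.1 mean [ 441.4 -284.7] 218
t2cap rect c 484.3 -311.6 size 22 13 long -34.1 mean [ 484.1 -311.3] 34
tab rect c 638.5 182.4 size 26 9 long -0.3 mean [638.3 182.1] 44
plate rect c 639.1 150.7 size 72 34 long -87.7 mean [638.9 149. ] 265
cup rect c 644.8 -102.4 size 96 73 long 85.4 mean [ 644.6 -104.3] 177
pA rect c 537.9 -58.9 size 70 25 long 51.7 mean [537.2 -58.6] 164
pB rect c 441.9 1.1 size 70 24 long 88.3 mean [443.    1.1] 169
pC rect c 340.7 -176.7 size 70 27 long 29.0 mean [ 339.6 -176.5] 162
tcp [0.1376 0.5579 0.2306] jaw 76.1 -> shift mm [-575.9 -236.9   -9.2] spin -13.85497123620732 j6 1.43
```

```bash
python3 -m inch '[[[-0.15,-0.125,0],-14],[[-0.15,-0.125,0],-14],[[-0.15,-0.125,0],-14],[[-0.15,-0.125,0],-14],[[-0.15,-0.125,0],-14]]'
python3 -m inch '[[[-0.107,-0.15,0],0],[[-0.107,-0.15,0],0],[[-0.107,-0.15,0],0],[[-0.107,-0.15,0],0],[[-0.107,-0.15,0],0]]'
python3 -m inch '[[[-0.178,-0.068,0],0],[[-0.178,-0.068,0],0],[[-0.178,-0.068,0],0],[[-0.178,-0.068,0],0],[[-0.178,-0.068,0],0]]'
python3 -c "from h import *; togo(.6385,.182,.142,90)"
```

```text
clock: 0.57
tcp_pos: [0.2539, 0.3983, 0.2304]
orientation: [-0.0, -0.001, 1.0, -0.001]
wrist_force: [0.9, 0.8, 0.0]
finger_gap: 0.0853
clock: 0.98
tcp_pos: [0.363, 0.2454, 0.2306]
orientation: [0.0, 0.0, 1.0, -0.002]
wrist_force: [0.4, 1.1, -0.0]
finger_gap: 0.0851
clock: 1.4
tcp_pos: [0.5443, 0.1752, 0.2302]
orientation: [0.001, 0.001, 1.0, -0.002]
wrist_force: [-0.0, 0.0, 0.2]
finger_gap: 0.0853
tcp [0.5443 0.1752 0.2302] jaw 89.8 -> shift mm [-94.1   7.4  88.3] spin -0.16771880810830453 j6 0.18
```

```bash
python3 -m inch '[[[-0.094,0.007,0],0],[[-0.094,0.007,0],0],[[-0.094,0.007,0],0],[[-0.094,0.007,0.04],0],[[-0.094,0.007,0.088],0]]'
python3 -m inch '[[[0,0,0.002],0],[[0,0,0.002],0],[[0,0,0.002],0],[[0,0,0.002],0],[[0,0,0.002],0]]' 1 40
python3 -m inch '[[[0,0,0],0],[[0,0,0],0],[[0,0,0],0],[[0,0,0],0]]'
python3 -c "from h import *; togo(.6385,.229,.142,90)"
```

```text
clock: 1.82
tcp_pos: [0.6424, 0.1817, 0.1499]
orientation: [0.004, 0.002, 1.0, -0.001]
wrist_force: [0.2, 0.2, -0.5]
finger_gap: 0.0856
clock: 2.23
tcp_pos: [0.6445, 0.1822, 0.1517]
orientation: [0.007, 0.002, 1.0, -0.001]
wrist_force: [0.5, 0.7, 0.4]
finger_gap: 0.0255
clock: 2.57
tcp_pos: [0.6458, 0.1824, 0.1544]
orientation: [0.009, 0.002, 1.0, -0.0]
wrist_force: [-0.9, -1.1, 6.3]
finger_gap: 0.0087
tcp [0.6458 0.1824 0.1544] jaw 89.8 -> shift mm [ 7.7 46.6 12.2] spin -0.1972050390903206 j6 0.16
```

```bash
python3 -m inch '[[[0.004,0.012,0.002],0],[[0.004,0.024,0.002],0],[[0.004,0.036,0.002],0],[[0.004,0.046,0.002],0],[[0.004,0.052,0.002],0]]'
python3 -m inch '[[[0,0.006,0],0],[[0,0.008,0],0],[[0,0.008,0],0]]'
python3 -c "from h import *; togo(.6385,.229,.142,90); s=env.get_state(); print(s['joint_pos'].round(3),s['wrist_force'].round(1))"
```

```text
clock: 2.98
tcp_pos: [0.6455, 0.228, 0.1542]
orientation: [0.013, 0.003, 1.0, -0.008]
wrist_force: [5.7, -35.3, 3.8]
finger_gap: 0.0082
clock: 3.23
tcp_pos: [0.6457, 0.2278, 0.1542]
orientation: [0.013, 0.006, 1.0, -0.016]
wrist_force: [-0.5, -25.1, 2.0]
finger_gap: 0.0085
tcp [0.6457 0.2278 0.1542] jaw 89.3 -> shift mm [ 7.5  1.5 12. ] spin -0.7132588289605906 j6 0.25
[ 0.238  0.544  0.21   1.219 -0.037  0.25 ] [ -0.5 -25.1   2. ]
```

```bash
python3 -m inch '[[[0,-0.0005,0],0],[[0,-0.0005,0],0],[[0,-0.0005,0],0],[[0,-0.0005,0],0],[[0,-0.0005,0],0]]' 0
python3 -m inch '[[[0,0,-0.04],0],[[0,0,-0.07],0],[[0.04,-0.02,-0.07],0],[[0.08,-0.04,-0.07],0],[[0.12,-0.06,-0.07],0]]'
python3 -c "from h import *; c=snap('top','top1'); P=xyz(c); z=P[...,2];m=np.zeros(z.shape,bool);m[120:200,140:230]=1; q=P[m&(z>.148)&(z<.18)]; print('tab',q.mean(0)); togo(.4115,.1515,.06,75.9)"
```

```text
clock: 3.65
tcp_pos: [0.6457, 0.2281, 0.1546]
orientation: [0.013, 0.006, 1.0, -0.015]
wrist_force: [-0.7, -0.2, -0.6]
finger_gap: 0.0687
clock: 4.07
tcp_pos: [0.5315, 0.1762, 0.2237]
orientation: [0.014, 0.005, 1.0, -0.015]
wrist_force: [-0.8, 0.8, 0.1]
finger_gap: 0.0852
tab [0.64692466 0.22776305 0.16203166]
tcp [0.5184 0.1726 0.2202] jaw 89.4 -> shift mm [108.6 -16.6 159.6] spin 13.542933947086297 j6 0.2
```

```bash
python3 -m inch '[[[0.04,-0.006,0.06],7],[[0.08,-0.012,0.1],13.5],[[0.108,-0.016,0.12],13.5],[[0.108,-0.016,0.12],13.5],[[0.108,-0.016,0.12],13.5]]'
python3 -c "from h import *; togo(.4115,.1515,.004,75.9)"
```

```text
clock: 4.53
tcp_pos: [0.3989, 0.1518, 0.0931]
orientation: [-0.001, 0.121, 0.992, -0.019]
wrist_force: [-2.1, 0.0, -0.4]
finger_gap: 0.0852
tcp [0.3989 0.1518 0.0931] jaw 76.1 -> shift mm [-12.    6.1  88.9] spin 0.15562947028669782 j6 0.44
```

```bash
python3 -m inch '[[[-0.012,0.006,0.04],0],[[-0.012,0.006,0.07],0],[[-0.012,0.006,0.082],0],[[-0.012,0.006,0.089],0],[[-0.012,0.006,0.089],0]]'
python3 -m inch '[[[0,0,0],0],[[0,0,0],0],[[0,0,0],0],[[0,0,0],0],[[0,0,0],0]]' 1 25
python3 -m inch '[[[0,0,0],0],[[0,0,-0.01],0],[[0,0,-0.03],0],[[0,0,-0.06],0],[[0,0,-0.1],0]]'
python3 -m inch '[[[0,0,0],0],[[0,0,0],0],[[0,0,0],0]]'
python3 - <<'E'
from h import *
togo(.42,.15,.1,76); c=snap('wrist','w1'); save(c,'w1',k=1.5)
E
```

```text
clock: 4.95
tcp_pos: [0.4108, 0.1516, 0.003]
orientation: [-0.002, 0.121, 0.992, -0.019]
wrist_force: [-0.2, -0.3, 0.7]
finger_gap: 0.0852
clock: 5.37
tcp_pos: [0.4116, 0.1518, 0.0038]
orientation: [-0.001, 0.121, 0.992, -0.019]
wrist_force: [1.0, -0.8, 6.4]
finger_gap: 0.0255
clock: 5.78
tcp_pos: [0.41, 0.155, 0.1029]
orientation: [-0.003, 0.121, 0.992, -0.02]
wrist_force: [0.9, -0.1, -1.2]
finger_gap: 0.0246
clock: 6.03
tcp_pos: [0.4099, 0.155, 0.1029]
orientation: [-0.003, 0.121, 0.992, -0.02]
wrist_force: [0.1, 0.7, -0.8]
finger_gap: 0.0244
tcp [0.4099 0.155  0.1029] jaw 76.1 -> shift mm [-11.   -2.3   3. ] spin 0.08263074022258365 j6 0.45
```

View pics/w1.png

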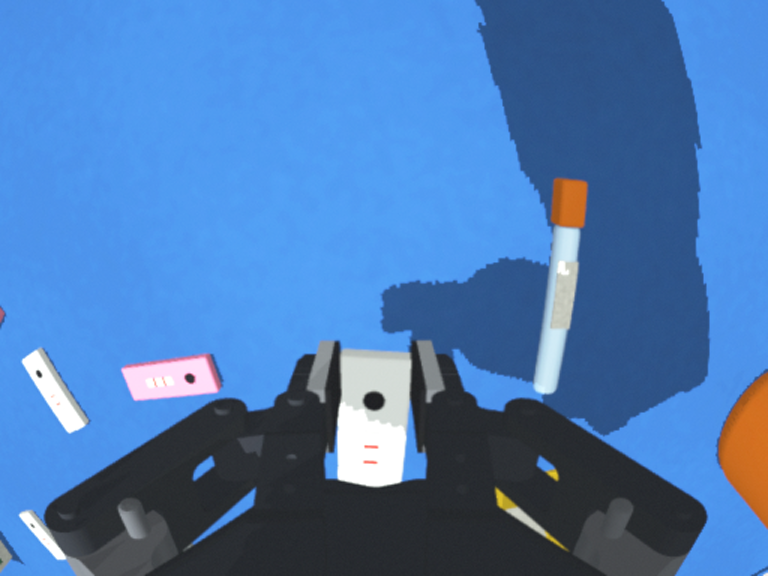

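Three cassettes confirmed, and the held one doesn't swing down under gravity. The wrist view shows it level between the pads at (372,420). I'll regrip near the middle and tip it up by pressing its far half on the box lid's edge.

```bash
python3 -m inch '[[[0,0,0.04],0],[[0,0,0.07],0],[[0,0,0.09],0],[[0,0,0.098],0],[[0,0,0.098],0]]'
python3 -m inch '[[[0,0,0],0],[[0,0,0],0],[[0,0,0],0],[[-0.037,0,0],0],[[-0.037,0,0],0]]' 0.3
python3 -m inch '[[[0,0,0.001],0],[[0,0,0.001],0],[[0,0,0.001],0],[[0,0,0.001],0],[[0,0,0.001],0]]' 1 25
python3 -m inch '[[[0,0,-0.04],0],[[0,0,-0.08],-7],[[0,0,-0.12],-14],[[0,0,-0.15],-14],[[0,0,-0.17],-14]]'
python3 - <<'E'
from h import *
togo(.54,.128,.16,90); c=snap('wrist','w2'); save(c,'w2',(120,180,420,384),2)
E
```

```text
clock: 6.5
tcp_pos: [0.4054, 0.1504, 0.0019]
orientation: [-0.007, 0.121, 0.992, -0.021]
wrist_force: [-1.7, 0.1, 0.7]
finger_gap: 0.0246
clock: 6.92
tcp_pos: [0.4476, 0.1411, 0.0025]
orientation: [-0.003, 0.122, 0.992, -0.02]
wrist_force: [2.9, 1.1, 1.5]
finger_gap: 0.0596
clock: 7.33
tcp_pos: [0.4471, 0.1412, 0.0017]
orientation: [-0.003, 0.122, 0.992, -0.02]
wrist_force: [0.0, 0.3, 1.4]
finger_gap: 0.0251
clock: 7.75
tcp_pos: [0.4495, 0.1484, 0.1751]
orientation: [-0.003, -0.001, 1.0, -0.019]
wrist_force: [0.7, -0.3, -0.7]
finger_gap: 0.0249
tcp [0.4495 0.1484 0.1751] jaw 90.1 -> shift mm [-90.6 -20.   15.2] spin 0.08609772719512421 j6 0.17
```

View pics/w2.png

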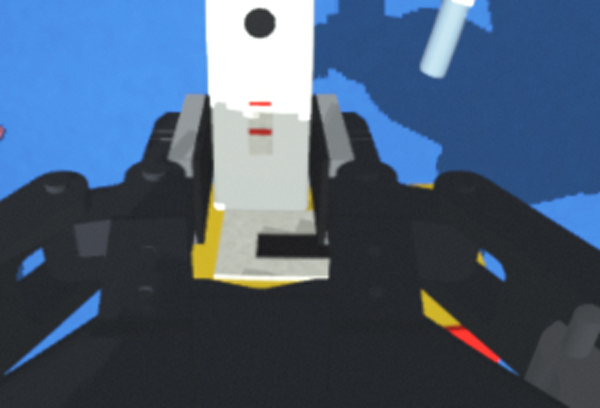

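```bash
python3 -m inch '[[[-0.04,-0.01,0],0],[[-0.08,-0.018,0],0],[[-0.111,-0.018,0.012],0],[[-0.111,-0.018,0.02],0],[[-0.111,-0.018,0.02],0]]'
python3 -c "from h import *; togo(.563,.131,.105,90)"
```

```text
clock: 8.22
tcp_pos: [0.5611, 0.1297, 0.1549]
orientation: [-0.004, -0.0, 1.0, -0.019]
wrist_force: [-0.5, 0.1, -0.8]
finger_gap: 0.0246
tcp [0.5611 0.1297 0.1549] jaw 90.0 -> shift mm [-2.3  3.2 49.8] spin 0.03596418126285528 j6 0.11
```

```bash
python3 -m inch '[[[-0.002,0.002,0.015],0],[[-0.002,0.002,0.025],0],[[-0.002,0.002,0.035],0],[[-0.002,0.002,0.045],0],[[-0.002,0.002,0.052],0]]'
python3 -m inch '[[[-0.002,0,0.004],0],[[-0.004,0,0.006],0]]'
python3 - <<'E'
from h import *
togo(.563,.131,.105,90); c=snap('scene','s2'); save(c,'s2',(270,150,400,290),5); c=snap('wrist','w3');P=xyz(c); q=P[(c["image"].min(-1)>150)]; 
E
```

```text
clock: 8.63
tcp_pos: [0.5625, 0.1304, 0.1053]
orientation: [-0.002, -0.001, 1.0, -0.019]
wrist_force: [-5.8, 1.0, 22.8]
finger_gap: 0.0247
clock: 8.8
tcp_pos: [0.5629, 0.1303, 0.1018]
orientation: [-0.004, -0.001, 1.0, -0.019]
wrist_force: [-10.7, -2.3, 18.0]
finger_gap: 0.0251
tcp [0.5629 0.1303 0.1018] jaw 90.2 -> shift mm [-0.1  0.6 -3.2] spin 0.16170581698293063 j6 0.11
```

View pics/s2.png

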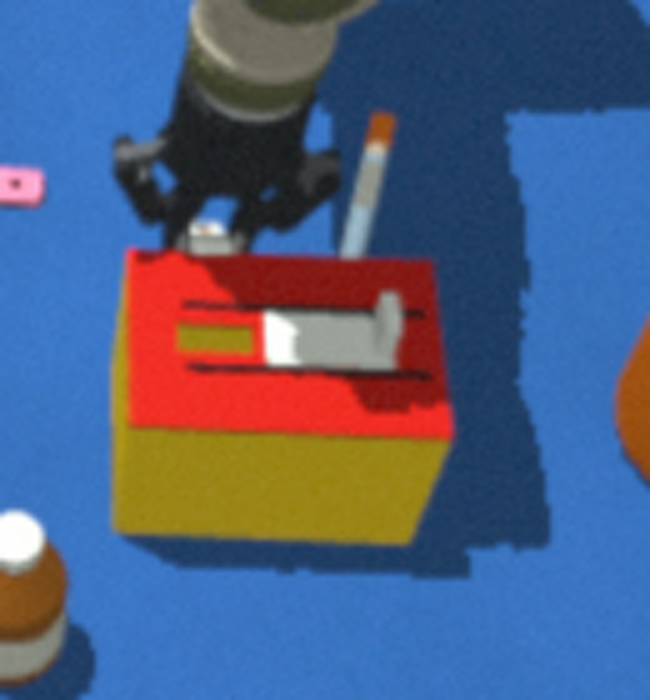

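```bash
cat >> h.py <<'E'
def held(c,zmin=-.06,zmax=.06):
    "points of the held object near the pads, tool frame -> tilt of its long axis in tool xz plane"
    P=xyz(c); Q=(P-c["p"])@c["Rt"]; im=c["image"].astype(int)
    m=(abs(Q[...,1])<.010)&(abs(Q[...,0])<.06)&(Q[...,2]>-.07)&(Q[...,2]<.06)&(im.min(-1)>85)&(c["depth"]>0)
    q=Q[m]
    if len(q)<20: print("few",len(q)); return
    xz=q[:,[0,2]]; v=np.linalg.svd(xz-xz.mean(0),full_matrices=False)[2][0]
    e=(xz-xz.mean(0))@v
    print("n",len(q),"axis tilt from vertical deg",np.degrees(np.arctan2(v[0],v[1])).round(1),"ends",(xz.mean(0)+np.percentile(e,[2,98])[:,None]*v).round(3).tolist())
E
python3 -m inch '[[[0,0,-0.02],0],[[0,0,-0.05],0],[[0,0,-0.08],0],[[0,0,-0.1],0],[[0,0,-0.1],0]]'
python3 - <<'E'
from h import *
togo(.6385,.134,.18,90); c=snap('wrist','w4'); held(c)
save(c,'w4',(120,130,420,384),2)
E
```

```text
clock: 9.32
tcp_pos: [0.5646, 0.1349, 0.2068]
orientation: [-0.0, -0.002, 1.0, -0.019]
wrist_force: [-0.8, 0.6, 0.9]
finger_gap: 0.0253
tcp [0.5646 0.1349 0.2068] jaw 90.2 -> shift mm [-73.9  -0.2  26.8] spin 0.20035064146728132 j6 0.11
n 5418 axis tilt from vertical deg -135.0 ends [[0.037, 0.014], [-0.012, -0.035]]
```

View pics/w4.png

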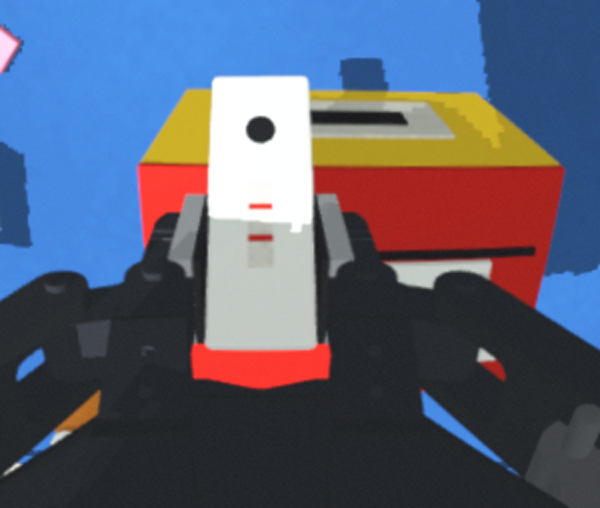

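```bash
python3 -m inch '[[[-0.04,0,0],0],[[-0.08,0,0],0],[[-0.108,-0.001,0],0],[[-0.108,-0.001,0.02],0],[[-0.108,-0.001,0.04],0]]'
python3 -c "from h import *; togo(.6725,.134,.142,90)"
```

```text
clock: 9.78
tcp_pos: [0.673, 0.1325, 0.1624]
orientation: [-0.001, -0.002, 1.0, -0.019]
wrist_force: [-0.5, 0.7, -0.7]
finger_gap: 0.0249
tcp [0.673  0.1325 0.1624] jaw 90.2 -> shift mm [ 0.4  2.3 20.3] spin 0.18811552935797238 j6 0.09
```

```bash
python3 -m inch '[[[0,0.002,0.01],0],[[0,0.002,0.02],0],[[0,0.002,0.02],0]]'
python3 -m inch '[[[0.008,0,-0.006],0],[[0.016,0,-0.01],0],[[0.024,0,-0.012],0],[[0.032,0,-0.014],0],[[0.038,0,-0.014],0]]'
python3 -c "from h import *; togo(.6385,.134,.156,90); c=snap('wrist','w5'); held(c)"
```

```text
clock: 10.03
tcp_pos: [0.6699, 0.1339, 0.1394]
orientation: [-0.005, -0.002, 1.0, -0.019]
wrist_force: [-0.1, -0.2, -0.7]
finger_gap: 0.0252
clock: 10.45
tcp_pos: [0.6366, 0.1345, 0.1581]
orientation: [0.002, -0.002, 1.0, -0.019]
wrist_force: [9.9, -2.0, 0.7]
finger_gap: 0.025
tcp [0.6366 0.1345 0.1581] jaw 90.2 -> shift mm [-1.9 -0.4  2.1] spin 0.193965868751107 j6 0.1
n 4074 axis tilt from vertical deg -164.2 ends [[0.009, 0.028], [-0.01, -0.04]]
```

```bash
python3 -m inch '[[[0.001,0,0.008],0],[[0.003,0,0.014],0],[[0.006,0,0.018],0],[[0.006,0,0.018],0]]'
python3 -c "from h import *; c=snap('wrist','w5'); held(c)"
python3 -m inch '[[[0,0,0],0],[[0,0,0],0],[[0,0,0],0],[[0,0,-0.005],0],[[0,0,-0.02],0]]' 0
python3 -m inch '[[[0,0,-0.04],0],[[0,0,-0.06],0],[[0,0,-0.06],0]]'
python3 - <<'E'
from h import *
c=snap('wrist','w6'); save(c,'w6',(100,130,420,384),2); togo(.4387,-.1207,.16,103.5)
E
```

```text
clock: 10.83
tcp_pos: [0.6324, 0.1339, 0.141]
orientation: [0.005, -0.002, 1.0, -0.019]
wrist_force: [8.8, 0.3, -3.0]
finger_gap: 0.0251
n 3622 axis tilt from vertical deg -151.3 ends [[0.04, 0.059], [-0.014, -0.039]]
clock: 11.3
tcp_pos: [0.6299, 0.1345, 0.1586]
orientation: [0.002, -0.002, 1.0, -0.019]
wrist_force: [0.8, -0.4, -0.3]
finger_gap: 0.0832
clock: 11.55
tcp_pos: [0.6316, 0.1372, 0.2245]
orientation: [0.006, -0.002, 1.0, -0.019]
wrist_force: [0.4, 0.6, 0.9]
finger_gap: 0.0854
tcp [0.631  0.1371 0.222 ] jaw 90.2 -> shift mm [ 193.9 -254.6   69.8] spin -13.290835354001203 j6 0.1
```

View pics/w6.png

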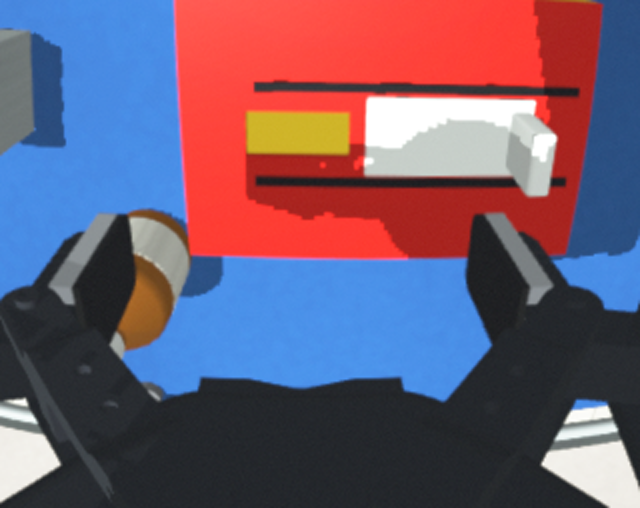

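The slot is clear at (297,132), with the shutter open and nothing left on the lid, so the first cassette is in.

```bash
cat >> h.py <<'E'
def find():
    c=snap('top','topf'); P=xyz(c); im=c["image"].astype(int)
    m=((im.min(-1)>150)&(P[...,2]<.03)&(P[...,2]>-.01)).astype(np.uint8)
    n,l,st,_=cv2.connectedComponentsWithStats(m)
    for i in range(1,n):
        if 100<st[i,4]<350:
            q=P[(l==i)&(P[...,2]>.003)][:,:2]*1000
            if len(q)<60: continue
            q=q[np.linalg.norm(q-np.median(q,0),axis=1)<60]
            (x,y),(w,h),a=cv2.minAreaRect(q.astype(np.float32))
            if w<h: w,h,a=h,w,a+90
            if 55<w<90 and 18<h<36: print("cassette",round(x,1),round(y,1),round(w),round(h),"long",round((a+90)%180-90,1))
E
python3 -m inch '[[[0.04,-0.04,0],-7],[[0.08,-0.08,0],-13],[[0.12,-0.12,0],-13],[[0.15,-0.15,0],-13],[[0.15,-0.15,0],-13]]'
python3 -c "from h import *; find(); togo(.443,-.1197,.06,103.5)"
```

```text
clock: 12.02
tcp_pos: [0.4809, -0.012, 0.2248]
orientation: [0.001, -0.115, 0.993, -0.019]
wrist_force: [0.8, -0.9, 0.3]
finger_gap: 0.0848
cassette 615.8 -288.4 74 27 long 11.4
cassette 438.6 -122.2 71 28 long 11.9
cassette 340.8 -177.1 71 26 long 27.7
tcp [ 0.475  -0.0155  0.2246] jaw 103.1 -> shift mm [ 53.3 -87.7 168.6] spin -0.4256800214949834 j6 -0.4
```

```bash
python3 -m inch '[[[0.027,-0.03,0.02],0],[[0.053,-0.06,0.05],0],[[0.053,-0.087,0.08],0],[[0.053,-0.087,0.11],0],[[0.053,-0.087,0.12],0]]'
python3 -c "from h import *; togo(.4425,-.1212,.004,102.7)"
```

```text
clock: 12.48
tcp_pos: [0.4392, -0.1179, 0.1034]
orientation: [-0.005, -0.112, 0.994, -0.018]
wrist_force: [-0.7, -0.2, -0.1]
finger_gap: 0.0859
tcp [ 0.4392 -0.1179  0.1034] jaw 102.9 -> shift mm [-3.9 -0.4 99.4] spin 0.16116972951373043 j6 -0.64
```

```bash
python3 -m inch '[[[-0.004,0,0.04],0],[[-0.004,0,0.07],0],[[-0.004,0,0.09],0],[[-0.004,0,0.099],0],[[-0.004,0,0.099],0]]'
python3 -m inch '[[[0,0,0],0],[[0,0,0],0],[[0,0,0],0],[[0,0,0],0],[[0,0,0],0]]' 1 25
python3 -m inch '[[[0,0,-0.04],0],[[0,0,-0.08],0],[[0,0,-0.12],6],[[0,0,-0.15],13],[[0,0,-0.17],13]]'
python3 -c "from h import *; togo(.561,.131,.155,90)"
```

```text
clock: 12.9
tcp_pos: [0.4397, -0.1196, 0.0019]
orientation: [-0.008, -0.112, 0.994, -0.017]
wrist_force: [0.5, 0.1, 0.3]
finger_gap: 0.0852
clock: 13.32
tcp_pos: [0.4407, -0.12, 0.003]
orientation: [-0.007, -0.112, 0.994, -0.018]
wrist_force: [0.4, 0.4, 6.7]
finger_gap: 0.0259
clock: 13.73
tcp_pos: [0.4438, -0.1142, 0.1772]
orientation: [-0.002, 0.004, 1.0, -0.019]
wrist_force: [0.2, -0.8, -0.0]
finger_gap: 0.0248
tcp [ 0.4438 -0.1142  0.1772] jaw 89.6 -> shift mm [-115.4  246.8   12.2] spin -0.4332571154778293 j6 -0.4
```

```bash
python3 -m inch '[[[0,0.04,0],0],[[0,0.08,0],0],[[0,0.12,0],0],[[0,0.16,0],0],[[-0.01,0.19,0],0]]'
python3 -c "from h import *; togo(.561,.131,.155,90)"
```

```text
clock: 14.15
tcp_pos: [0.4533, 0.0781, 0.1705]
orientation: [-0.002, 0.003, 1.0, -0.019]
wrist_force: [0.6, -0.5, 0.1]
finger_gap: 0.0248
tcp [0.4533 0.0781 0.1705] jaw 89.6 -> shift mm [-107.4   54.2   13. ] spin -0.37581166616497796 j6 0.03
```

```bash
python3 -m inch '[[[-0.03,0.03,-0.003],0],[[-0.06,0.054,-0.003],0],[[-0.1,0.054,0],0],[[-0.107,0.054,0.008],0],[[-0.107,0.054,0.013],0]]'
python3 -c "from h import *; togo(.561,.131,.104,90)"
```

```text
clock: 14.57
tcp_pos: [0.5629, 0.1313, 0.1541]
orientation: [-0.002, 0.003, 1.0, -0.019]
wrist_force: [-0.8, -0.1, -0.8]
finger_gap: 0.0249
tcp [0.5629 0.1313 0.1541] jaw 89.7 -> shift mm [ 1.8  1.6 50.1] spin -0.3472539786991149 j6 0.12
```

```bash
python3 -m inch '[[[0.001,0.002,0.015],0],[[0,0.002,0.025],0],[[-0.001,0.002,0.035],0],[[-0.002,0.002,0.045],0],[[-0.002,0.002,0.052],0]]'
python3 -m inch '[[[-0.002,0,0.004],0],[[-0.004,0,0.006],0]]'
python3 -m inch '[[[0,0,-0.02],0],[[0,0,-0.05],0],[[0,0,-0.08],0],[[0,0,-0.1],0],[[0,0,-0.1],0]]'
python3 -c "from h import *; c=snap('wrist','w5'); held(c); togo(.6725,.134,.142,90)"
```

```text
clock: 14.98
tcp_pos: [0.5645, 0.1313, 0.1051]
orientation: [-0.0, 0.003, 1.0, -0.018]
wrist_force: [-7.8, 1.3, 25.3]
finger_gap: 0.0252
clock: 15.15
tcp_pos: [0.5644, 0.1311, 0.102]
orientation: [-0.002, 0.003, 1.0, -0.018]
wrist_force: [-16.3, 0.7, 26.2]
finger_gap: 0.025
clock: 15.57
tcp_pos: [0.5659, 0.1345, 0.2073]
orientation: [0.002, 0.003, 1.0, -0.018]
wrist_force: [1.5, 1.2, 0.0]
finger_gap: 0.0247
n 5648 axis tilt from vertical deg -135.1 ends [[0.033, 0.009], [-0.016, -0.039]]
tcp [0.5652 0.1344 0.2048] jaw 89.6 -> shift mm [-107.3    2.5   62.9] spin -0.3720403110314976 j6 0.12
```

```bash
python3 -m inch '[[[-0.04,0,0],0],[[-0.08,0,0],0],[[-0.104,0.002,0],0],[[-0.104,0.002,0.02],0],[[-0.104,0.002,0.045],0]]'
python3 -c "from h import *; togo(.6685,.134,.137,90)"
```

```text
clock: 16.03
tcp_pos: [0.671, 0.1335, 0.1594]
orientation: [0.002, 0.004, 1.0, -0.018]
wrist_force: [0.8, 0.8, 0.0]
finger_gap: 0.0249
tcp [0.671  0.1335 0.1594] jaw 89.6 -> shift mm [ 2.6  1.3 22.4] spin -0.4342028834805802 j6 0.1
```

```bash
python3 -m inch '[[[0.002,0.001,0.012],0],[[0.002,0.001,0.022],0],[[0.002,0.001,0.022],0]]'
python3 -m inch '[[[0.008,0,-0.005],0],[[0.016,0,-0.008],0],[[0.024,0,-0.01],0],[[0.03,0,-0.011],0],[[0.036,0,-0.011],0]]'
python3 -c "from h import *; togo(.6385,.134,.156,90); c=snap('wrist','w5'); held(c)"
python3 -m inch '[[[0.001,0,0.005],0],[[0.003,0,0.01],0],[[0.006,0,0.012],0],[[0.006,0,0.012],0]]'
python3 -m inch '[[[0,0,0],0],[[0,0,0],0],[[0,0,0],0],[[0,0,-0.005],0],[[0,0,-0.02],0]]' 0
python3 -m inch '[[[0,0,-0.04],0],[[0,0,-0.06],0],[[0,0,-0.06],0]]'
python3 - <<'E'
from h import *
c=snap('wrist','w7'); save(c,'w7',(100,130,420,384),2); togo(.6155,-.288,.22,101)
P=xyz(c); im=c["image"]; m=(P[...,2]>.137)&(abs(P[...,0]-.64)<.06)&(abs(P[...,1]-.135)<.05)&(im.min(-1)>85); print("white px above lid near slot",m.sum())
E
```

```text
clock: 16.28
tcp_pos: [0.6657, 0.1331, 0.134]
orientation: [-0.002, 0.004, 1.0, -0.018]
wrist_force: [-0.4, 0.1, -0.3]
finger_gap: 0.0249
clock: 16.7
tcp_pos: [0.6343, 0.1335, 0.1478]
orientation: [0.004, 0.004, 1.0, -0.018]
wrist_force: [11.2, -1.9, 1.5]
finger_gap: 0.025
tcp [0.6343 0.1335 0.1478] jaw 89.5 -> shift mm [-4.3  0.3 -8.2] spin -0.4993194522559037 j6 0.11
n 4187 axis tilt from vertical deg -156.2 ends [[0.034, 0.067], [-0.015, -0.044]]
clock: 17.08
tcp_pos: [0.6303, 0.1331, 0.137]
orientation: [0.007, 0.004, 1.0, -0.018]
wrist_force: [10.4, 0.3, -2.2]
finger_gap: 0.0248
clock: 17.5
tcp_pos: [0.6277, 0.1336, 0.1545]
orientation: [0.004, 0.004, 1.0, -0.018]
wrist_force: [-0.0, -0.6, 0.2]
finger_gap: 0.0833
clock: 17.75
tcp_pos: [0.6291, 0.1363, 0.2202]
orientation: [0.008, 0.004, 1.0, -0.018]
wrist_force: [0.5, 0.3, 0.8]
finger_gap: 0.0856
tcp [0.6284 0.1361 0.2178] jaw 89.5 -> shift mm [   9.4 -424.    12.8] spin -11.505582433729671 j6 0.11
white px above lid near slot 976
```

View pics/w7.png

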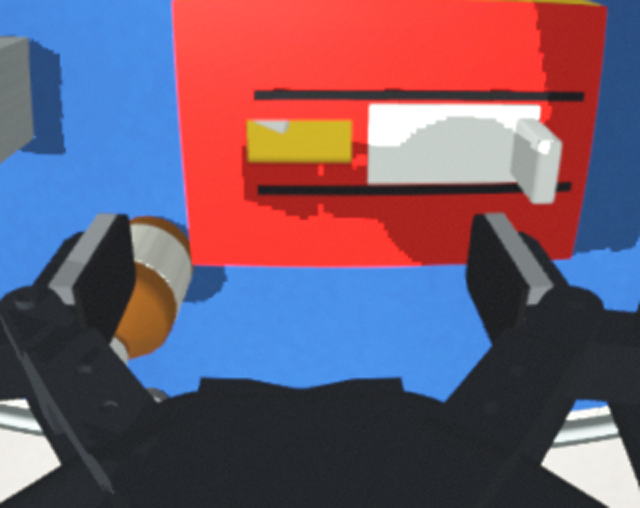

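```bash
python3 - <<'E'
from h import *
c=load('w7'); P=xyz(c)
for v in (192,194,195): print([P[v,u].round(3).tolist() for u in (231,235,239,255)])
E
python3 -m inch '[[[0,-0.04,0],-7],[[0,-0.08,0],-11],[[0,-0.12,0],-11],[[0,-0.16,0],-11],[[0,-0.2,0],-11]]'
python3 -c "from h import *; find(); togo(.62,-.288,.06,101)"
```

```text
[[0.668, 0.105, 0.014], [0.667, 0.11, 0.017], [0.667, 0.115, 0.017], [0.671, 0.135, 0.003]]
[[0.674, 0.104, 0.002], [0.67, 0.11, 0.016], [0.669, 0.115, 0.018], [0.674, 0.135, 0.004]]
[[0.675, 0.104, 0.003], [0.675, 0.109, 0.003], [0.671, 0.115, 0.017], [0.675, 0.134, 0.003]]
clock: 18.22
tcp_pos: [0.6254, -0.065, 0.2236]
orientation: [0.004, -0.092, 0.996, -0.018]
wrist_force: [1.1, -0.2, 0.4]
finger_gap: 0.0853
cassette 616.4 -288.9 74 29 long 11.2
cassette 340.6 -176.2 69 24 long 27.7
tcp [ 0.6258 -0.0728  0.2238] jaw 100.1 -> shift mm [  44.2 -203.9  172.2] spin -0.8546834451901901 j6 -0.4
```

```bash
python3 -m inch '[[[0.008,-0.04,0],-1],[[0.017,-0.08,0],-1],[[0.026,-0.12,0],-1],[[0.035,-0.16,0.03],-1],[[0.044,-0.2,0.06],-1]]'
python3 -c "from h import *; togo(.6203,-.2881,.004,101.2)"
```

```text
clock: 18.68
tcp_pos: [0.6192, -0.2619, 0.1853]
orientation: [0.005, -0.097, 0.995, -0.021]
wrist_force: [0.8, 0.6, -0.4]
finger_gap: 0.0851
tcp [ 0.6192 -0.2619  0.1853] jaw 101.1 -> shift mm [  4.9 -18.1 182.3] spin -0.0932180741236408 j6 -0.7
```

```bash
python3 -m inch '[[[0.005,-0.018,0.04],0],[[0.005,-0.018,0.08],0],[[0.005,-0.018,0.11],0],[[0.005,-0.018,0.14],0],[[0.005,-0.018,0.15],0]]'
python3 -c "from h import *; togo(.6203,-.2881,.004,101.2)"
```

```text
clock: 19.1
tcp_pos: [0.6154, -0.2845, 0.0293]
orientation: [0.0, -0.097, 0.995, -0.018]
wrist_force: [-1.7, 0.5, -0.8]
finger_gap: 0.0854
tcp [ 0.6154 -0.2845  0.0293] jaw 101.1 -> shift mm [-4.2 -3.6 25.4] spin -0.1196031286534236 j6 -0.73
```

```bash
python3 -m inch '[[[-0.004,-0.003,0.015],0],[[-0.004,-0.003,0.025],0],[[-0.004,-0.003,0.025],0]]'
python3 -m inch '[[[0,0,0],0],[[0,0,0],0],[[0,0,0],0],[[0,0,0],0],[[0,0,0],0]]' 1 25
python3 -m inch '[[[0,0,-0.04],0],[[0,0,-0.08],0],[[0,0,-0.12],6],[[0,0,-0.15],11],[[0,0,-0.18],11]]'
python3 -c "from h import *; togo(.54,.131,.18,90)"
```

```text
clock: 19.35
tcp_pos: [0.6183, -0.2862, 0.0017]
orientation: [-0.002, -0.097, 0.995, -0.016]
wrist_force: [0.1, 0.2, 0.7]
finger_gap: 0.0854
clock: 19.77
tcp_pos: [0.619, -0.2866, 0.003]
orientation: [-0.001, -0.097, 0.995, -0.017]
wrist_force: [0.4, -1.0, 6.3]
finger_gap: 0.0261
clock: 20.18
tcp_pos: [0.6191, -0.2805, 0.1862]
orientation: [0.002, 0.001, 1.0, -0.018]
wrist_force: [-0.1, -0.5, -1.5]
finger_gap: 0.0249
tcp [ 0.6191 -0.2805  0.1862] jaw 89.9 -> shift mm [ 79.9 411.3  -8.8] spin -0.11819120807659544 j6 -0.53
```

```bash
python3 -m inch '[[[0.02,0.036,0],0],[[0.04,0.072,0],0],[[0.06,0.108,0],0],[[0.08,0.144,0],0],[[0.09,0.18,0],0]]'
python3 -m inch '[[[0,0.04,0],0],[[0,0.08,0],0],[[0,0.12,0],0],[[0,0.16,0],0],[[0,0.2,0],0]]'
python3 -c "from h import *; togo(.563,.131,.155,90)"
```

```text
clock: 20.6
tcp_pos: [0.527, -0.099, 0.18]
orientation: [0.002, 0.002, 1.0, -0.018]
wrist_force: [0.5, 0.3, 0.8]
finger_gap: 0.025
clock: 21.02
tcp_pos: [0.5274, 0.1028, 0.1738]
orientation: [0.003, 0.002, 1.0, -0.018]
wrist_force: [0.8, -0.1, -0.4]
finger_gap: 0.0248
tcp [0.5274 0.1028 0.1738] jaw 89.8 -> shift mm [-35.4  29.   17.9] spin -0.19368379382098055 j6 0.07
```

```bash
python3 -m inch '[[[-0.01,0.029,0.004],0],[[-0.025,0.029,0.01],0],[[-0.035,0.029,0.017],0],[[-0.035,0.029,0.017],0]]'
python3 -m inch '[[[0,0.002,0.015],0],[[0,0.002,0.026],0],[[-0.001,0.002,0.036],0],[[-0.002,0.002,0.046],0],[[-0.002,0.002,0.052],0]]'
python3 -m inch '[[[-0.002,0,0.003],0],[[-0.004,0,0.005],0]]'
python3 -m inch '[[[0,0,-0.02],0],[[0,0,-0.05],0],[[0,0,-0.08],0],[[0,0,-0.1],0],[[0,0,-0.1],0]]'
python3 -c "from h import *; c=snap('wrist','w5'); held(c); togo(.6685,.134,.137,90)"
```

```text
clock: 21.35
tcp_pos: [0.5637, 0.1311, 0.1548]
orientation: [0.003, 0.001, 1.0, -0.018]
wrist_force: [0.1, -0.5, -0.8]
finger_gap: 0.0249
clock: 21.77
tcp_pos: [0.5668, 0.1304, 0.1059]
orientation: [0.005, 0.002, 1.0, -0.017]
wrist_force: [-6.6, 0.9, 24.1]
finger_gap: 0.0251
clock: 21.93
tcp_pos: [0.567, 0.1302, 0.1039]
orientation: [0.002, 0.002, 1.0, -0.016]
wrist_force: [-18.5, 5.7, 24.6]
finger_gap: 0.0252
clock: 22.35
tcp_pos: [0.5685, 0.1324, 0.209]
orientation: [0.006, 0.003, 1.0, -0.016]
wrist_force: [0.7, 0.3, -0.2]
finger_gap: 0.0253
n 5811 axis tilt from vertical deg -131.7 ends [[0.035, 0.007], [-0.016, -0.039]]
tcp [0.5677 0.1324 0.2065] jaw 89.6 -> shift mm [-100.2    4.6   70.3] spin -0.40207490886793096 j6 0.12
```

```bash
python3 -m inch '[[[-0.04,0,0],0],[[-0.08,0,0],0],[[-0.102,0.002,0],0],[[-0.102,0.003,0.02],0],[[-0.102,0.003,0.05],0]]'
python3 -c "from h import *; togo(.6695,.134,.136,90)"
```

```text
clock: 22.82
tcp_pos: [0.6729, 0.132, 0.1577]
orientation: [0.007, 0.004, 1.0, -0.016]
wrist_force: [0.1, 1.2, -0.7]
finger_gap: 0.025
tcp [0.6729 0.132  0.1577] jaw 89.5 -> shift mm [ 3.7  2.7 21.6] spin -0.5117578512070509 j6 0.1
```

```bash
python3 -m inch '[[[0.003,0.002,0.012],0],[[0.003,0.002,0.022],0],[[0.003,0.002,0.022],0]]'
python3 -m inch '[[[0.008,0,-0.005],0],[[0.016,0,-0.008],0],[[0.024,0,-0.01],0],[[0.03,0,-0.011],0],[[0.036,0,-0.011],0]]'
python3 -m inch '[[[0.001,0,0.005],0],[[0.003,0,0.01],0],[[0.006,0,0.012],0],[[0.006,0,0.012],0]]'
python3 -m inch '[[[0,0,0],0],[[0,0,0],0],[[0,0,0],0],[[0,0,-0.005],0],[[0,0,-0.02],0]]' 0
python3 -m inch '[[[0,0,-0.04],0],[[0,0,-0.06],0],[[0,0,-0.06],0]]'
python3 - <<'E'
from h import *
c=snap('wrist','w8'); save(c,'w8',(100,130,420,384),2); find(); togo(.64,.228,.14,90)
E
```

```text
clock: 23.07
tcp_pos: [0.6676, 0.1322, 0.1321]
orientation: [0.003, 0.005, 1.0, -0.016]
wrist_force: [0.3, -0.2, -0.0]
finger_gap: 0.0246
clock: 23.48
tcp_pos: [0.6378, 0.1325, 0.1468]
orientation: [0.011, 0.006, 1.0, -0.016]
wrist_force: [12.1, 3.0, 3.3]
finger_gap: 0.0252
clock: 23.82
tcp_pos: [0.6336, 0.1318, 0.1346]
orientation: [0.013, 0.006, 1.0, -0.016]
wrist_force: [6.9, -1.1, -2.2]
finger_gap: 0.025
clock: 24.23
tcp_pos: [0.6308, 0.1323, 0.1521]
orientation: [0.01, 0.006, 1.0, -0.016]
wrist_force: [0.0, -1.2, -0.9]
finger_gap: 0.0837
clock: 24.48
tcp_pos: [0.6317, 0.1346, 0.218]
orientation: [0.014, 0.006, 1.0, -0.016]
wrist_force: [0.4, 0.4, 0.7]
finger_gap: 0.0852
cassette 536.9 -59.4 68 23 long 51.4
cassette 443.0 1.1 70 21 long 89.2
cassette 340.7 -177.1 69 24 long 31.2
tcp [0.6301 0.1344 0.2133] jaw 89.3 -> shift mm [-7.3 96.  70.5] spin -0.6729429934701301 j6 0.11
```

View pics/w8.png

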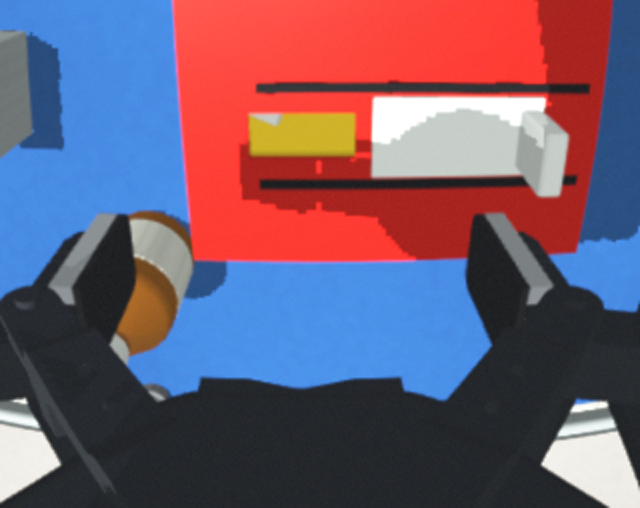

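The third cassette is in: the slot at (300,133) is clear, and the only cassettes left on the worktop are the three pink ones. Next I'll shut the shutter.

```bash
python3 -m inch '[[[-0.007,0.04,0],0],[[-0.007,0.08,0],0],[[-0.007,0.094,0],0],[[-0.007,0.095,0.03],0],[[-0.007,0.095,0.064],0]]'
python3 -m inch '[[[0,0,0.004],0],[[0,0,0.004],0],[[0,0,0.004],0],[[0,0,0.004],0],[[0,0,0.004],0]]' 1 40
python3 -m inch '[[[0,0,0],0],[[0,0,0],0],[[0,0,0],0],[[0,0,0],0]]'
python3 -m inch '[[[0.004,-0.012,0],0],[[0.004,-0.024,0],0],[[0.004,-0.036,0],0],[[0.004,-0.046,0],0],[[0.004,-0.054,0],0]]'
python3 -m inch '[[[0,-0.008,0],0],[[0,-0.01,0],0],[[0,-0.01,0],0]]'
python3 -c "from h import *; togo(.6385,.174,.142,90)"
```

```text
clock: 25.0
tcp_pos: [0.6405, 0.2293, 0.1471]
orientation: [0.013, 0.004, 1.0, -0.016]
wrist_force: [0.4, 0.6, -0.1]
finger_gap: 0.0854
clock: 25.42
tcp_pos: [0.6419, 0.2292, 0.1454]
orientation: [0.014, 0.005, 1.0, -0.015]
wrist_force: [-0.7, -0.5, 0.4]
finger_gap: 0.0258
clock: 25.75
tcp_pos: [0.6425, 0.2271, 0.1466]
orientation: [0.015, 0.005, 1.0, -0.017]
wrist_force: [0.1, -6.1, -0.2]
finger_gap: 0.0085
clock: 26.17
tcp_pos: [0.642, 0.1727, 0.1474]
orientation: [0.018, 0.006, 1.0, -0.016]
wrist_force: [15.5, 2.4, -19.4]
finger_gap: 0.0093
clock: 26.42
tcp_pos: [0.6425, 0.1713, 0.1474]
orientation: [0.019, 0.003, 1.0, -0.007]
wrist_force: [3.7, 26.2, -10.0]
finger_gap: 0.0094
tcp [0.6425 0.1713 0.1474] jaw 89.6 -> shift mm [4.2 2.7 5.2] spin -0.36651441041323096 j6 0.15
```

```bash
python3 -m inch '[[[0,0.001,0],0],[[0,0.001,0],0],[[0,0.001,0],0],[[0,0.001,0],0],[[0,0.001,0],0]]' 0
python3 -m inch '[[[0,0,-0.04],0],[[0,0,-0.07],0],[[0.04,0.015,-0.07],0],[[0.08,0.03,-0.07],7],[[0.12,0.045,-0.07],14]]'
python3 -c "
from h import *
c=snap('top','top3'); P=xyz(c); z=P[...,2];m=np.zeros(z.shape,bool);m[120:200,140:230]=1; q=P[m&(z>.148)&(z<.18)]; q=q[abs(q[:,0]-.6385)<.025]; print('tab',q.mean(0),len(q))
save(c,'top3',(130,120,300,270),4)
togo(.4197,.263,.06,75.7)"
```

```text
clock: 26.83
tcp_pos: [0.6428, 0.1715, 0.1481]
orientation: [0.019, 0.004, 1.0, -0.007]
wrist_force: [1.0, -0.3, -0.0]
finger_gap: 0.0694
clock: 27.25
tcp_pos: [0.5235, 0.2167, 0.2139]
orientation: [0.021, 0.13, 0.991, -0.004]
wrist_force: [0.2, 1.6, 0.2]
finger_gap: 0.0848
tab [0.63748061 0.17427521 0.16384174] 43
tcp [0.5128 0.2184 0.2117] jaw 74.9 -> shift mm [106.3  19.8 148.3] spin -0.7724182579748344 j6 0.53
```

View pics/top3.png

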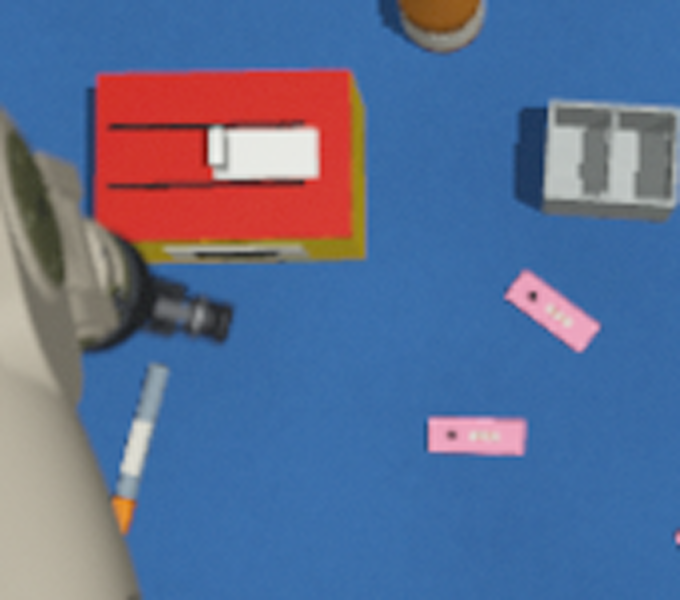

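The shutter is shut: the tab at (217,147) measures y = 0.174. Tube 1 is undisturbed, with its cap near (122,512).

```bash
python3 -m inch '[[[0.04,0.01,0.02],0],[[0.08,0.02,0.05],0],[[0.106,0.02,0.08],0],[[0.106,0.02,0.11],0],[[0.106,0.02,0.13],0]]'
python3 -c "from h import *; togo(.4197,.263,.003,75.7)"
```

```text
clock: 27.72
tcp_pos: [0.4154, 0.263, 0.076]
orientation: [0.014, 0.13, 0.991, -0.006]
wrist_force: [-0.1, 0.1, -0.6]
finger_gap: 0.0854
tcp [0.4154 0.263  0.076 ] jaw 75.1 -> shift mm [-2.   1.7 73.1] spin -0.6162496978038803 j6 0.68
```

```bash
python3 -m inch '[[[-0.002,0.002,0.04],0],[[-0.002,0.002,0.06],0],[[-0.002,0.002,0.073],0],[[-0.002,0.002,0.073],0]]'
python3 -m inch '[[[0,0,0],0],[[0,0,0],0],[[0,0,0],0],[[0,0,0],0],[[0,0,0],0]]' 1 25
python3 -m inch '[[[0,0,-0.04],0],[[0,0,-0.08],7],[[0,0,-0.12],14],[[0,0,-0.16],21],[[0,0,-0.19],28]]'
python3 -m inch '[[[0,0,0],7],[[0,0,0],14],[[0,0,0],21],[[0,0,0],28],[[0,0,0],35]]'
python3 -m inch '[[[0,0,0],6],[[0,0,0],12],[[0,0,0],12]]'
python3 -c "from h import *; togo(.598,.02,.18,0)"
```

```text
clock: 28.05
tcp_pos: [0.4178, 0.2617, 0.0004]
orientation: [0.012, 0.13, 0.991, -0.008]
wrist_force: [-0.3, 0.4, 1.1]
finger_gap: 0.0854
clock: 28.47
tcp_pos: [0.4187, 0.2621, 0.0014]
orientation: [0.013, 0.13, 0.991, -0.007]
wrist_force: [0.2, 0.5, 0.4]
finger_gap: 0.0256
clock: 28.88
tcp_pos: [0.4149, 0.2657, 0.1956]
orientation: [0.016, 0.369, 0.929, -0.002]
wrist_force: [1.6, 0.4, -0.8]
finger_gap: -0.0005
clock: 29.3
tcp_pos: [0.415, 0.2658, 0.1964]
orientation: [0.016, 0.633, 0.774, 0.003]
wrist_force: [0.7, -0.6, -0.6]
finger_gap: -0.0001
clock: 29.55
tcp_pos: [0.4151, 0.2659, 0.1971]
orientation: [0.016, 0.712, 0.702, 0.005]
wrist_force: [-0.0, 0.2, 0.1]
finger_gap: -0.0001
tcp [0.4151 0.2659 0.1971] jaw -0.7 -> shift mm [-243.2  185.5   26. ] spin -0.7262902555753357 j6 2.01
```

The fingers hadn't finished closing when I lifted, so the grip missed. I'll find the tube again and wait longer this time.

```bash
cat >> h.py <<'E'
def tube(x0,x1,y0,y1,cam='top'):
    c=snap(cam,'tt'); P=xyz(c); im=c["image"].astype(int)
    w=(P[...,0]>x0)&(P[...,0]<x1)&(P[...,1]>y0)&(P[...,1]<y1)&(P[...,2]>.003)&(P[...,2]<.035)
    q=P[w&(im[...,0]>85)][:,:2]*1000; o=P[w&(im[...,0]>170)&(im[...,2]<90)][:,:2]*1000
    (x,y),(a,b),_=cv2.minAreaRect(q.astype(np.float32)); 
    v=o.mean(0)-[x,y]; print("tube rect",round(x,1),round(y,1),round(a),round(b),"cap",o.mean(0).round(1),"dir deg",np.degrees(np.arctan2(v[1],v[0])).round(1),"caprange",(np.linalg.norm(v)).round(1),len(q),len(o))
E
python3 -m inch '[[[0,0.02,0],-7],[[0.0,0.05,0],-14],[[0,0.05,0],-21],[[0,0.05,0],-28],[[0,0.05,0],-35]]' 0.4
python3 -m inch '[[[0.02,0.03,0],-7],[[0.05,0.07,0],-14],[[0.07,0.09,0],-21],[[0.07,0.1,0],-28],[[0.07,0.1,0],-35]]'
python3 -c "from h import *; tube(.33,.55,.17,.36); togo(.42,.263,.06,75)"
```

```text
clock: 29.97
tcp_pos: [0.4655, 0.2651, 0.1986]
orientation: [0.016, 0.463, 0.886, 0.0]
wrist_force: [0.2, 0.2, 0.3]
finger_gap: 0.0514
clock: 30.38
tcp_pos: [0.5088, 0.3824, 0.1977]
orientation: [0.016, 0.17, 0.985, -0.004]
wrist_force: [-0.1, -0.4, 0.1]
finger_gap: 0.0514
tube rect 436.8 257.5 19 129 cap [387.9 269.3] dir deg 166.5 caprange 50.4 237 42
tcp [0.5081 0.3812 0.1978] jaw 70.7 -> shift mm [  48.6 -140.1  136.8] spin -4.289552914611491 j6 0.87
```

```bash
python3 -m inch '[[[0.01,-0.04,0],-5],[[0.02,-0.08,0],-5],[[0.04,-0.12,0.02],-5],[[0.049,-0.14,0.05],-5],[[0.049,-0.14,0.08],-5]]'
python3 -c "from h import *; togo(.4197,.2618,.003,76.2)"
```

```text
clock: 30.85
tcp_pos: [0.4138, 0.2608, 0.1168]
orientation: [0.015, 0.125, 0.992, -0.006]
wrist_force: [-0.9, 0.5, -0.8]
finger_gap: 0.0513
tcp [0.4138 0.2608 0.1168] jaw 75.6 -> shift mm [ -1.9   3.4 113.9] spin -0.5777366208014172 j6 0.66
```

```bash
python3 -m inch '[[[-0.002,0.003,0.04],0],[[-0.002,0.003,0.08],0],[[-0.002,0.003,0.1],0],[[-0.002,0.003,0.113],0],[[-0.002,0.003,0.113],0]]'
python3 -m inch '[[[0,0,0],0],[[0,0,0],0],[[0,0,0],0],[[0,0,0],0],[[0,0,0],0]]' 1 25
python3 -m inch '[[[0,0,0],0],[[0,0,0],0]]'
python3 -m inch '[[[0,0,-0.04],0],[[0,0,-0.08],7],[[0,0,-0.12],14],[[0,0,-0.16],21],[[0,0,-0.19],28]]'
python3 -m inch '[[[0,0,0],7],[[0,0,0],14],[[0,0,0],21],[[0,0,0],28],[[0,0,0],35]]'
python3 -m inch '[[[0,0,0],6],[[0,0,0],12],[[0,0,0],12]]'
python3 -c "from h import *; togo(.598,.02,.18,0)"
```

```text
clock: 31.27
tcp_pos: [0.4172, 0.26, 0.0013]
orientation: [0.013, 0.125, 0.992, -0.007]
wrist_force: [-0.7, -0.3, -0.2]
finger_gap: 0.0515
clock: 31.68
tcp_pos: [0.4182, 0.2605, 0.0027]
orientation: [0.014, 0.125, 0.992, -0.007]
wrist_force: [-1.4, 0.3, 4.8]
finger_gap: 0.0149
clock: 31.85
tcp_pos: [0.4187, 0.2607, 0.0033]
orientation: [0.015, 0.125, 0.992, -0.006]
wrist_force: [-0.3, -0.9, -1.1]
finger_gap: 0.0145
clock: 32.27
tcp_pos: [0.414, 0.2641, 0.1967]
orientation: [0.017, 0.364, 0.931, -0.001]
wrist_force: [0.3, 0.8, -0.3]
finger_gap: 0.0145
clock: 32.68
tcp_pos: [0.4138, 0.2642, 0.1967]
orientation: [0.016, 0.63, 0.777, 0.004]
wrist_force: [0.4, 0.3, 0.8]
finger_gap: 0.0149
clock: 32.93
tcp_pos: [0.4136, 0.2641, 0.1966]
orientation: [0.016, 0.708, 0.706, 0.005]
wrist_force: [0.2, -1.1, -0.7]
finger_gap: 0.0146
tcp [0.4136 0.2641 0.1966] jaw -0.2 -> shift mm [-243.1  184.7   25.7] spin -0.21296628864546108 j6 1.99
```

```bash
python3 -m inch '[[[-0.04,0,0],0],[[-0.08,0,0],0],[[-0.12,0,0],0],[[-0.16,0.01,0],0],[[-0.197,0.02,0],0]]'
python3 -m inch '[[[0,0.04,0],0],[[0,0.08,0],0],[[0,0.12,0],0],[[0,0.15,0],0],[[0,0.164,0],0]]'
python3 -c "from h import *; c=snap('wrist','w9'); save(c,'w9',k=1.3); togo(.598,.0685,.155,0)"
```

```text
clock: 33.35
tcp_pos: [0.4321, 0.0654, 0.2003]
orientation: [0.016, 0.707, 0.707, 0.005]
wrist_force: [1.2, 1.0, -0.7]
finger_gap: 0.0147
clock: 33.77
tcp_pos: [0.5999, 0.0648, 0.2046]
orientation: [0.017, 0.706, 0.708, 0.006]
wrist_force: [1.0, 0.0, -0.2]
finger_gap: 0.0149
tcp [0.6009 0.0648 0.2043] jaw 0.2 -> shift mm [ 4.4 -4.4 49.1] spin 0.15704244970521586 j6 1.55
```

View pics/w9.png

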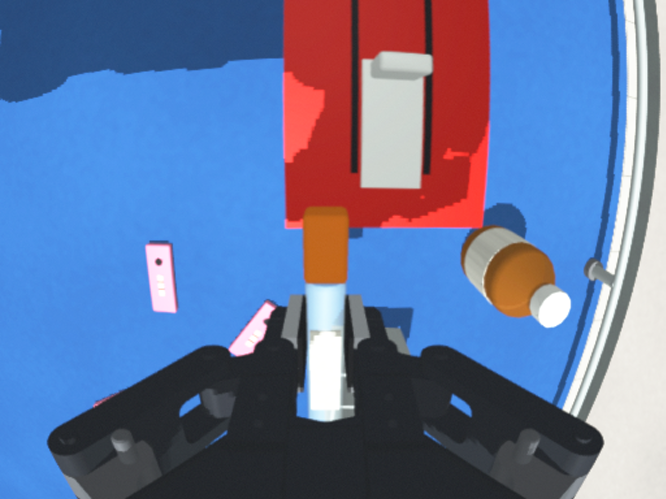

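The tube is held. The wrist view shows its orange cap at (327,245) over the lid's near edge, clear of the shutter plate at (392,125).

```bash
python3 -c "from h import *; print(load('w9')['T_tool_cam'].round(3))"
python3 -m inch '[[[0.002,-0.004,0.025],0],[[0.004,-0.004,0.045],0],[[0.004,-0.004,0.055],0],[[0.004,-0.004,0.065],0]]'
python3 -m inch '[[[0,0,0.012],0],[[0,0,0.022],0],[[0,0,0.03],0],[[0,0,0.036],0]]'
python3 -c "from h import *; c=snap('wrist','w10'); held(c); togo(.598,.0685,.105,0)"
```

```text
[[-0.    -0.958 -0.286  0.073]
 [ 1.    -0.    -0.001 -0.001]
 [ 0.001 -0.286  0.958 -0.142]
 [ 0.     0.     0.     1.   ]]
clock: 34.15
tcp_pos: [0.5978, 0.068, 0.1379]
orientation: [0.016, 0.705, 0.709, 0.005]
wrist_force: [0.9, -0.1, -0.7]
finger_gap: 0.0147
clock: 34.48
tcp_pos: [0.6017, 0.0662, 0.1064]
orientation: [0.02, 0.705, 0.709, 0.007]
wrist_force: [-4.5, -8.3, 24.6]
finger_gap: 0.0147
n 1232 axis tilt from vertical deg -49.5 ends [[0.011, -0.037], [-0.057, 0.021]]
tcp [0.6022 0.0655 0.1059] jaw 0.3 -> shift mm [ 3.  -4.2  0.6] spin 0.27529431916893543 j6 1.55
```

```bash
python3 -m inch '[[[0.003,-0.003,0.008],0],[[0.003,-0.003,0.015],0],[[0.003,-0.003,0.02],0],[[0.003,-0.003,0.02],0]]'
python3 -c "from h import *; c=snap('wrist','w10'); held(c); togo(.598,.0685,.105,0)"
python3 -m inch '[[[0,0,-0.03],0],[[-0.01,0,-0.07],0],[[-0.02,0,-0.11],-7],[[-0.02,0,-0.13],-14],[[-0.02,0,-0.13],-21]]'
python3 -m inch '[[[0,0,0],-7],[[0,0,0],-14],[[0,0,0],-21],[[0,0,0],-28],[[0,0,0],-35]]'
python3 -m inch '[[[0,0,0],-7],[[0,0,0],-14],[[0,0,0],-21],[[0,0,0],-28],[[0,0,0],-32]]'
python3 -c "from h import *; c=snap('wrist','w10'); held(c); togo(.64,-.08,.2,85.4)"

```

```text
clock: 34.87
tcp_pos: [0.6054, 0.068, 0.0917]
orientation: [0.025, 0.705, 0.709, 0.012]
wrist_force: [1.1, -0.2, 17.7]
finger_gap: 0.0145
n 86 axis tilt from vertical deg 161.8 ends [[0.004, -0.032], [0.015, -0.066]]
tcp [0.6054 0.0679 0.0917] jaw 0.3 -> shift mm [  0.4  -6.7 -13.6] spin 0.33543862899298915 j6 1.55
clock: 35.33
tcp_pos: [0.6015, 0.0498, 0.2296]
orientation: [0.032, 0.561, 0.827, 0.01]
wrist_force: [1.1, -0.1, -0.2]
finger_gap: 0.0149
clock: 35.75
tcp_pos: [0.6014, 0.0498, 0.2305]
orientation: [0.034, 0.283, 0.959, -0.0]
wrist_force: [0.4, 0.2, -0.1]
finger_gap: 0.0149
clock: 36.17
tcp_pos: [0.6013, 0.0498, 0.2314]
orientation: [0.034, 0.004, 0.999, -0.01]
wrist_force: [0.3, 0.1, -0.2]
finger_gap: 0.0147
n 178 axis tilt from vertical deg 176.7 ends [[0.01, -0.004], [0.014, -0.062]]
tcp [0.6014 0.0498 0.2313] jaw 89.5 -> shift mm [ -37.3 -128.8   36.4] spin 4.136676514432594 j6 -0.04
```

```bash
cat >> h.py <<'E'
def tail(x,y,z,tx=0.,tz=.066):
    "shift to bring tool point (tx,0,tz) to world x,y,z"
    p,R=pose(); d=R.T@(np.array([x,y,z])-(p+R@np.array([tx,0,tz]))); print("tcp",p.round(4),"tail now",(p+R@np.array([tx,0,tz])).round(3),"shift mm",(d*1000).round(1),"toolz",R[:,2].round(3))
E
python3 -m inch '[[[-0.013,-0.04,0],4],[[-0.026,-0.08,0],4],[[-0.037,-0.12,0],4],[[-0.037,-0.129,0],4],[[-0.037,-0.129,0],4]]'
python3 - <<'E'
from h import *
tail(.6466,-.0794,.1)
c=snap('wrist','w11'); held(c); s=snap('scene','s3'); im=s['image'][170:290,190:330]
w=c['image'][90:384,110:430]; a=cv2.resize(im,(400,343)); b=cv2.resize(w,(373,343)); cv2.imwrite('pics/m1.png',np.hstack([a,b])[...,::-1])
E
```

```text
clock: 36.63
tcp_pos: [0.6375, -0.0829, 0.2364]
orientation: [0.034, 0.041, 0.999, -0.009]
wrist_force: [0.4, -0.0, -0.8]
finger_gap: 0.0143
tcp [ 0.6375 -0.0829  0.2364] tail now [ 0.642 -0.084  0.171] shift mm [ 0.7  6.4 70.6] toolz [ 0.068 -0.021 -0.997]
n 188 axis tilt from vertical deg 171.8 ends [[0.01, -0.004], [0.019, -0.065]]
```

View pics/m1.png

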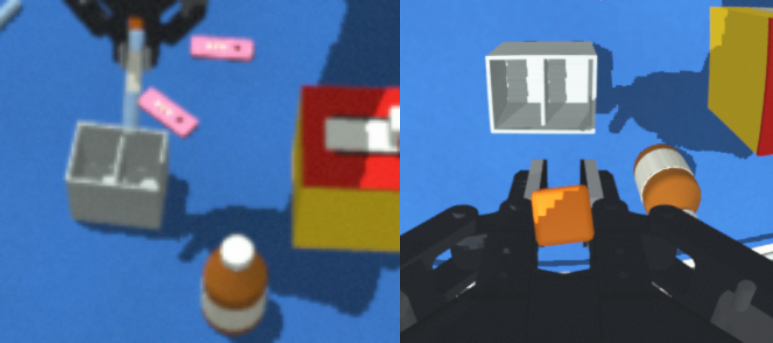

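```bash
python3 -m inch '[[[0.005,0.007,0.01],0],[[0.005,0.007,0.04],0],[[0.005,0.007,0.07],0],[[0.005,0.007,0.09],0],[[0.005,0.007,0.11],0]]'
python3 -m inch '[[[0,0,0.01],0],[[0,0,0.02],0],[[0,0,0.03],0]]'
python3 -c "from h import *; tail(.6466,-.0794,.03)"
```

```text
clock: 37.15
tcp_pos: [0.6382, -0.072, 0.126]
orientation: [0.033, 0.038, 0.999, -0.008]
wrist_force: [-5.5, 2.6, 5.4]
finger_gap: 0.015
clock: 37.4
tcp_pos: [0.6429, -0.071, 0.0985]
orientation: [0.036, 0.037, 0.999, -0.008]
wrist_force: [2.9, -0.1, 8.4]
finger_gap: 0.0153
tcp [ 0.6429 -0.071   0.0985] tail now [ 0.648 -0.072  0.033] shift mm [ 0.7 -7.1  2.7] toolz [ 0.072 -0.019 -0.997]
```

```bash
python3 - <<'E'
from h import *
c=snap('wrist','w12'); held(c); s=snap('scene','s4'); im=s['image'][170:270,190:290]
w=c['image'][60:384,110:430]; a=cv2.resize(im,(380,380),interpolation=2); b=cv2.resize(w,(375,380)); cv2.imwrite('pics/m2.png',np.hstack([a,b])[...,::-1])
E
```

```text
n 1678 axis tilt from vertical deg -143.9 ends [[0.046, 0.05], [-0.012, -0.03]]
```

View pics/m2.png

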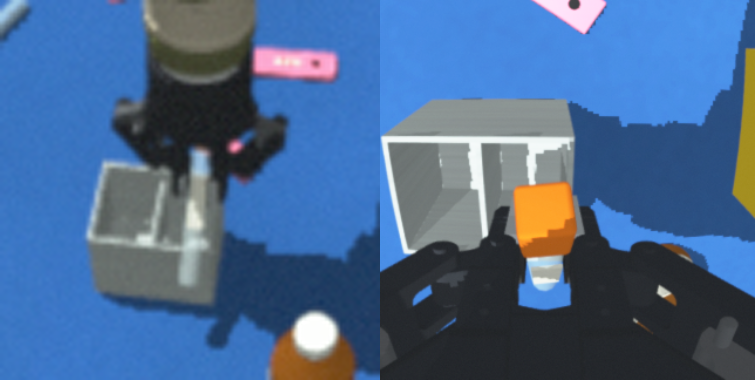

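```bash
python3 -m inch '[[[0,0,-0.03],0],[[0,0,-0.06],0],[[0,0,-0.09],0],[[0,0,-0.12],0],[[0,0,-0.12],0]]'
python3 - <<'E'
from h import *
c=snap('wrist','w13'); P=xyz(c); Q=(P-c["p"])@c["Rt"]; im=c["image"].astype(int)
m=(abs(Q[...,1])<.012)&(abs(Q[...,0])<.1)&(Q[...,2]>-.075)&(Q[...,2]<.1)&(im[...,0]>85)&(c["depth"]>0)
m[:,:225]=0;m[:,275:]=0
for v in range(200,345,8):
    k=np.where(m[v])[0]
    if len(k): print(v,k.min(),k.max(),Q[v,k].mean(0).round(3),im[v,k].mean(0).round())
tail(.6466,-.0794,.1)
E
```

```text
clock: 37.92
tcp_pos: [0.6361, -0.0676, 0.2245]
orientation: [0.041, 0.036, 0.998, -0.009]
wrist_force: [1.6, -0.1, 1.3]
finger_gap: 0.0144
216 242 270 [ 0.038  0.002 -0.053] [223. 125.  53.]
224 225 273 [ 0.036 -0.    -0.056] [249. 152.  41.]
232 225 274 [ 0.034 -0.    -0.058] [250. 154.  41.]
240 225 274 [ 0.032 -0.    -0.059] [251. 156.  41.]
248 225 274 [ 0.03  -0.    -0.061] [234. 143.  40.]
256 225 274 [ 0.028 -0.    -0.062] [220. 130.  38.]
264 225 274 [ 0.024 -0.    -0.06 ] [188. 107.  37.]
272 230 272 [ 0.017  0.    -0.054] [167.  89.  27.]
280 235 265 [ 0.005 -0.    -0.041] [162. 200. 229.]
288 236 265 [-0.006 -0.    -0.032] [180. 190. 186.]
296 238 263 [-0.019  0.    -0.02 ] [166. 172. 168.]
304 241 258 [-0.049 -0.001  0.01 ] [163. 205. 235.]
tcp [ 0.6355 -0.0675  0.2215] tail now [ 0.641 -0.069  0.156] shift mm [-2.3 -9.3 56.2] toolz [ 0.077 -0.02  -0.997]
```

The tail was leaning +x and caught outside the far rim, at (190,280) in the left half. I've lifted it clear. Next I'll put the tail inside the bay and straighten the tube against the bay's far wall.

```bash
python3 -c "from h import *; tail(.664,-.0794,.066,-.056,.022); tail(.664,-.0794,.13,-.056,.022)"
```

```text
tcp [ 0.6355 -0.0675  0.2215] tail now [ 0.693 -0.072  0.204] shift mm [ 39.   -7.5 135.4] toolz [ 0.077 -0.02  -0.997]
tcp [ 0.6355 -0.0675  0.2215] tail now [ 0.693 -0.072  0.204] shift mm [34.  -8.5 71.6] toolz [ 0.077 -0.02  -0.997]
```

```bash
python3 -m inch '[[[0.034,-0.008,0],0],[[0.034,-0.008,0.03],0],[[0.034,-0.008,0.06],0],[[0.036,-0.008,0.09],0],[[0.038,-0.008,0.11],0]]'
python3 -m inch '[[[0,0,0.005],0],[[0,0,0.01],0],[[0,0,0.01],0]]'
python3 -c "from h import *; tail(.664,-.0794,.066,-.056,.022); print(env.get_state()['wrist_force'].round(1))"
```

```text
clock: 38.38
tcp_pos: [0.603, -0.0732, 0.1051]
orientation: [0.037, 0.036, 0.999, -0.008]
wrist_force: [0.3, 0.3, 0.4]
finger_gap: 0.0145
clock: 38.63
tcp_pos: [0.6029, -0.0726, 0.0941]
orientation: [0.036, 0.035, 0.999, -0.008]
wrist_force: [0.3, 0.1, 0.8]
finger_gap: 0.0146
tcp [ 0.6029 -0.0726  0.0941] tail now [ 0.66  -0.077  0.076] shift mm [-3.3 -2.1 10.5] toolz [ 0.071 -0.018 -0.997]
[0.3 0.1 0.8]
```

```bash
python3 -m inch '[[[-0.01,-0.003,0.005],0],[[-0.02,-0.003,0.005],0],[[-0.032,-0.003,0.003],0],[[-0.044,-0.003,0.003],0],[[-0.054,-0.003,0.003],0]]'
python3 - <<'E'
from h import *
print(env.get_state()['wrist_force'].round(1))
c=snap('wrist','w13'); P=xyz(c); Q=(P-c["p"])@c["Rt"]; im=c["image"].astype(int)
m=(abs(Q[...,1])<.012)&(abs(Q[...,0])<.1)&(Q[...,2]>-.075)&(Q[...,2]<.1)&(im[...,0]>85)&(c["depth"]>0)
m[:,:225]=0;m[:,275:]=0
for v in range(200,345,8):
    k=np.where(m[v])[0]
    if len(k): print(v,k.min(),k.max(),Q[v,k].mean(0).round(3),im[v,k].mean(0).round())
E
```

```text
clock: 39.05
tcp_pos: [0.6531, -0.0787, 0.0944]
orientation: [0.031, 0.035, 0.999, -0.007]
wrist_force: [-13.2, -1.6, -6.2]
finger_gap: 0.0145
[-13.2  -1.6  -6.2]
200 236 264 [-0.007 -0.     0.093] [141. 149. 149.]
208 237 264 [-0.014  0.     0.093] [140. 149. 149.]
216 236 264 [-0.02  -0.001  0.091] [122. 129. 129.]
224 236 265 [-0.014  0.     0.06 ] [125. 133. 133.]
232 226 274 [ 0.001 -0.     0.013] [126. 135. 136.]
240 225 274 [ 0.008 -0.001 -0.011] [128. 138. 140.]
248 225 274 [ 0.013 -0.    -0.029] [128. 137. 139.]
256 225 274 [ 0.019 -0.    -0.045] [132. 124. 117.]
264 225 274 [ 0.023 -0.    -0.059] [149.  84.  34.]
272 225 274 [ 0.027 -0.    -0.069] [152.  81.  25.]
280 226 274 [ 0.027 -0.    -0.073] [205. 117.  37.]
288 225 274 [ 0.025 -0.001 -0.074] [199. 108.  36.]
296 225 274 [ 0.022 -0.    -0.074] [195. 105.  34.]
304 226 266 [ 0.019 -0.002 -0.075] [193. 104.  32.]
```

```bash
python3 -m inch '[[[0,0,0],0],[[0,0,0],0],[[0,0,0],0],[[0,0,0],0],[[0,0,-0.02],0]]' 0.4
python3 -m inch '[[[0,0,-0.03],0],[[0,0,-0.06],0],[[0,0,-0.09],0],[[0,0,-0.12],0],[[0.03,0,-0.12],0]]'
python3 -m inch '[[[0.04,-0.02,0],0],[[0.08,-0.04,0],0],[[0.12,-0.06,0],0],[[0.14,-0.09,0],0],[[0.15,-0.12,0],0]]'
python3 - <<'E'
from h import *
tube(.37,.56,-.37,-.2)
s=snap('scene','s5'); t=load('tt'); a=cv2.resize(s['image'][170:270,190:290],(380,380)); b=cv2.resize(t['image'][120:200,240:320],(380,380)); cv2.imwrite('pics/m3.png',np.hstack([a,b])[...,::-1])
togo(.4562,-.2953,.06,60)
E
```

```text
clock: 39.52
tcp_pos: [0.6518, -0.0784, 0.111]
orientation: [0.029, 0.035, 0.999, -0.007]
wrist_force: [-0.8, -0.3, -0.4]
finger_gap: 0.0512
clock: 39.93
tcp_pos: [0.6235, -0.0765, 0.2382]
orientation: [0.039, 0.035, 0.999, -0.009]
wrist_force: [1.7, -0.3, 2.3]
finger_gap: 0.0511
clock: 40.35
tcp_pos: [0.4626, -0.1853, 0.2291]
orientation: [0.039, 0.035, 0.999, -0.009]
wrist_force: [1.2, -0.2, -1.3]
finger_gap: 0.051
tube rect 553.2 -299.8 0 0 cap [nan nan] dir deg nan caprange nan 1 0
tcp [ 0.4644 -0.1891  0.2294] jaw 85.6 -> shift mm [  13.9 -103.6  170.6] spin 25.59110990811884 j6 -0.48h.py:57: RuntimeWarning: Mean of empty slice.
  v=o.mean(0)-[x,y]; print("tube rect",round(x,1),round(y,1),round(a),round(b),"cap",o.mean(0).round(1),"dir deg",np.degrees(np.arctan2(v[1],v[0])).round(1),"caprange",(np.linalg.norm(v)).round(1),len(q),len(o))
  ret = um.true_divide(
```

View pics/m3.png

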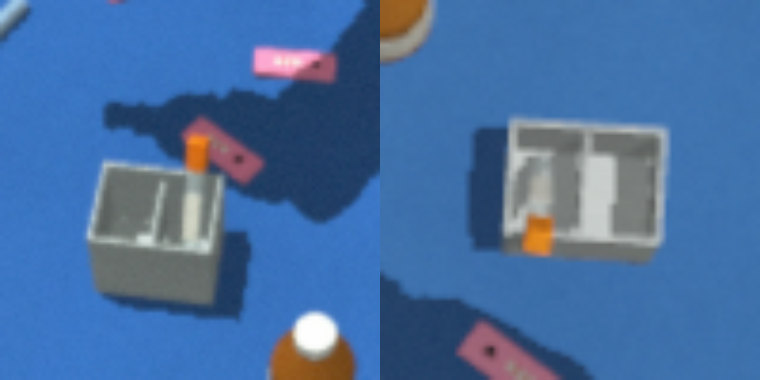

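Tube 1 stands in the left bay with its cap up, leaning on the front wall: cap at (540,235) in the right half. Now tube 2.

```bash
python3 -m inch '[[[0.014,-0.04,0],7],[[0.014,-0.08,0],14],[[0.014,-0.103,0.03],20],[[0.014,-0.103,0.07],25.5],[[0.014,-0.103,0.11],25.5]]'
python3 -c "from h import *; togo(.4562,-.2953,.003,60)"
```

```text
clock: 40.87
tcp_pos: [0.4531, -0.2963, 0.1212]
orientation: [0.044, 0.261, 0.964, -0.002]
wrist_force: [0.1, -0.4, 0.4]
finger_gap: 0.0514
tcp [ 0.4531 -0.2963  0.1212] jaw 59.8 -> shift mm [  8.1   0.2 117.9] spin -0.19963666314471595 j6 -0.22
```

```bash
python3 -m inch '[[[0.008,0,0.04],0],[[0.008,0,0.08],0],[[0.008,0,0.1],0],[[0.008,0,0.115],0],[[0.008,0,0.117],0]]'
python3 -m inch '[[[0,0,0],0],[[0,0,0],0],[[0,0,0],0],[[0,0,0],0],[[0,0,0],0]]' 1 25
python3 -m inch '[[[0,0,0],0],[[0,0,0],0]]'
python3 -m inch '[[[0,0,-0.04],0],[[0,0,-0.08],-7],[[0,0,-0.12],-14],[[0,0,-0.16],-21],[[0,0,-0.19],-28]]'
python3 -c "from h import *; togo(.54,.125,.2,90)"
```

```text
clock: 41.28
tcp_pos: [0.4552, -0.2939, 0.0011]
orientation: [0.043, 0.26, 0.965, -0.001]
wrist_force: [-1.2, -0.5, 1.2]
finger_gap: 0.0514
clock: 41.7
tcp_pos: [0.4562, -0.2946, 0.0025]
orientation: [0.044, 0.26, 0.965, -0.002]
wrist_force: [-0.1, 0.4, 3.9]
finger_gap: 0.0146
clock: 41.87
tcp_pos: [0.4567, -0.2951, 0.0034]
orientation: [0.045, 0.26, 0.964, -0.002]
wrist_force: [-0.8, -0.1, -0.7]
finger_gap: 0.0147
clock: 42.28
tcp_pos: [0.4407, -0.2902, 0.1963]
orientation: [0.044, 0.016, 0.999, -0.014]
wrist_force: [0.8, 0.0, 0.7]
finger_gap: 0.0148
tcp [ 0.4407 -0.2902  0.1963] jaw 88.1 -> shift mm [-86.1 418.1  -7.3] spin -1.9400081024703582 j6 -0.72
```

```bash
python3 -m inch '[[[-0.01,0.04,0],-2],[[-0.02,0.08,0],-2],[[-0.03,0.12,0],-2],[[-0.04,0.16,0],-2],[[-0.05,0.2,0],-2]]'
python3 -m inch '[[[0,0.04,0],0],[[0,0.08,0],0],[[0,0.12,0],0],[[0,0.16,0],0],[[0,0.2,0],0]]'
python3 -c "from h import *; togo(.563,.125,.145,90)"
```

```text
clock: 42.7
tcp_pos: [0.4973, -0.0904, 0.1958]
orientation: [0.044, -0.001, 0.999, -0.015]
wrist_force: [0.4, -0.7, -0.4]
finger_gap: 0.0148
clock: 43.12
tcp_pos: [0.4968, 0.1114, 0.1899]
orientation: [0.044, -0.001, 0.999, -0.015]
wrist_force: [1.5, 0.1, -0.1]
finger_gap: 0.0143
tcp [0.4968 0.1114 0.1899] jaw 90.0 -> shift mm [-62.   15.   50.2] spin -0.01647004748194547 j6 0.08
```

```bash
python3 -m inch '[[[-0.03,0.014,0.0],0],[[-0.062,0.014,0.01],0],[[-0.062,0.014,0.03],0],[[-0.062,0.014,0.05],0],[[-0.062,0.014,0.05],0]]'
python3 -m inch '[[[0.001,0,0.01],0],[[0.002,0,0.02],0],[[0.003,0,0.03],0],[[0.003,0,0.04],0]]'
python3 -m inch '[[[-0.001,0,0.008],0],[[-0.002,0,0.014],0],[[-0.002,0,0.018],0],[[-0.002,0,0.018],0]]'
python3 -m inch '[[[0,0,-0.03],0],[[0.01,0,-0.07],0],[[0.01,0,-0.11],0],[[0.01,0,-0.13],0],[[0.01,0,-0.13],0]]'
cat >> h.py <<'E'
def prof():
    c=snap('wrist','w13'); P=xyz(c); Q=(P-c["p"])@c["Rt"]; im=c["image"].astype(int)
    m=(abs(Q[...,1])<.012)&(abs(Q[...,0])<.1)&(Q[...,2]>-.085)&(Q[...,2]<.1)&(im[...,0]>85)&(c["depth"]>0)
    m[:,:225]=0;m[:,275:]=0
    for v in range(130,345,8):
        k=np.where(m[v])[0]
        if len(k): print(v,k.min(),k.max(),Q[v,k].mean(0).round(3),im[v,k].mean(0).round())
E
python3 -c "from h import *; prof(); togo(.64,-.1254,.2,85.4)"
```

```text
clock: 43.53
tcp_pos: [0.5607, 0.124, 0.141]
orientation: [0.041, -0.001, 0.999, -0.015]
wrist_force: [-1.4, 0.8, -0.7]
finger_gap: 0.0149
clock: 43.87
tcp_pos: [0.5621, 0.1228, 0.1039]
orientation: [0.043, -0.001, 0.999, -0.015]
wrist_force: [-7.1, 0.6, 19.0]
finger_gap: 0.0146
clock: 44.2
tcp_pos: [0.5681, 0.1226, 0.0914]
orientation: [0.047, -0.001, 0.999, -0.015]
wrist_force: [-5.2, 0.4, 19.7]
finger_gap: 0.0146
clock: 44.62
tcp_pos: [0.5484, 0.1267, 0.2272]
orientation: [0.052, -0.001, 0.999, -0.014]
wrist_force: [1.6, 0.5, 0.3]
finger_gap: 0.0147
146 241 259 [ 0.046 -0.     0.043] [156. 199. 232.]
154 239 262 [0.042 0.    0.037] [151. 194. 229.]
162 238 262 [ 0.038 -0.     0.031] [152. 194. 229.]
170 237 262 [ 0.035 -0.     0.024] [204. 206. 156.]
178 236 263 [ 0.031 -0.     0.019] [204. 209. 177.]
186 236 263 [ 0.029 -0.     0.013] [203. 209. 179.]
194 236 263 [ 0.026 -0.     0.006] [231. 232. 217.]
202 235 264 [ 0.023 -0.     0.002] [229. 229. 211.]
210 236 264 [ 0.021 -0.    -0.004] [231. 225. 219.]
218 236 265 [ 0.018  0.    -0.008] [240. 225. 219.]
226 227 273 [ 0.015 -0.    -0.009] [232. 177. 172.]
234 226 274 [ 0.014 -0.    -0.016] [158. 157. 152.]
242 225 274 [ 0.012 -0.    -0.021] [155. 155. 150.]
250 225 274 [ 0.01  -0.001 -0.025] [153. 156. 151.]
258 225 274 [ 0.008 -0.001 -0.028] [211. 216. 216.]
266 226 274 [ 0.005 -0.    -0.031] [215. 219. 220.]
274 234 266 [ 0.003 -0.    -0.034] [233. 238. 238.]
282 234 266 [ 0.001 -0.    -0.037] [158. 154. 157.]
290 233 267 [-0.001 -0.    -0.04 ] [230. 163. 162.]
298 230 269 [-0.002 -0.    -0.045] [168.  90.  28.]
306 227 273 [-0.004 -0.    -0.048] [174.  88.  28.]
314 230 269 [-0.005 -0.    -0.051] [174.  93.  30.]
322 239 262 [-0.006  0.    -0.055] [152.  83.  31.]
tcp [0.5475 0.1266 0.2242] jaw 90.0 -> shift mm [ -88.9 -251.1   40.6] spin 4.5774346596437 j6 0.1
```

```bash
python3 -m inch '[[[-0.02,-0.04,0],4.5],[[-0.05,-0.07,0],4.5],[[-0.08,-0.1,0],4.5],[[-0.1,-0.13,0],4.5],[[-0.11,-0.16,0],4.5]]'
python3 -m inch '[[[-0.005,-0.04,0],0],[[-0.01,-0.08,0],0],[[-0.012,-0.09,0],0],[[-0.012,-0.09,0],0]]'
python3 -c "from h import *; tail(.63,-.1254,.11,.040,.048); tail(.63,-.1254,.045,.040,.048)"
```

```text
clock: 45.08
tcp_pos: [0.6587, -0.0354, 0.2384]
orientation: [0.051, 0.039, 0.998, -0.012]
wrist_force: [1.7, 0.7, -1.1]
finger_gap: 0.015
clock: 45.42
tcp_pos: [0.6627, -0.1299, 0.2394]
orientation: [0.049, 0.042, 0.998, -0.012]
wrist_force: [0.7, 1.0, -0.6]
finger_gap: 0.0147
tcp [ 0.6627 -0.1299  0.2394] tail now [ 0.628 -0.128  0.188] shift mm [ 5.7  4.4 77.5] toolz [ 0.097 -0.029 -0.995]
tcp [ 0.6627 -0.1299  0.2394] tail now [ 0.628 -0.128  0.188] shift mm [ 12.2   5.7 142.1] toolz [ 0.097 -0.029 -0.995]
```

```bash
python3 -m inch '[[[0.004,0.004,0.04],0],[[0.006,0.004,0.077],0],[[0.008,0.005,0.1],0],[[0.01,0.005,0.12],0],[[0.011,0.005,0.132],0]]'
python3 -c "from h import *; print(env.get_state()['wrist_force']); tail(.63,-.1254,.045,.040,.048); prof()"
```

```text
clock: 45.83
tcp_pos: [0.6622, -0.1254, 0.1025]
orientation: [0.046, 0.041, 0.998, -0.011]
wrist_force: [0.2, 0.4, -0.4]
finger_gap: 0.0149
[ 0.2331114   0.44778014 -0.43751446]
tcp [ 0.6622 -0.1254  0.1025] tail now [ 0.627 -0.123  0.051] shift mm [-2.7 -1.6  6.3] toolz [ 0.091 -0.026 -0.995]
130 229 272 [0.058 0.    0.019] [135. 144. 143.]
138 236 265 [0.045 0.    0.097] [198. 206. 205.]
146 236 264 [ 0.043 -0.     0.06 ] [188. 201. 201.]
154 236 264 [ 0.04  -0.     0.048] [198. 211. 212.]
162 236 264 [ 0.036 -0.     0.04 ] [208. 222. 222.]
170 236 264 [ 0.033 -0.     0.032] [208. 221. 222.]
178 236 264 [ 0.031 -0.     0.022] [207. 220. 222.]
186 236 263 [ 0.029 -0.     0.013] [180. 196. 198.]
194 236 263 [ 0.026 -0.     0.006] [226. 230. 224.]
202 235 265 [0.022 0.    0.004] [219. 223. 217.]
210 235 264 [ 0.02  -0.001 -0.001] [226. 229. 224.]
218 234 267 [ 0.015  0.    -0.   ] [217. 221. 216.]
226 227 273 [ 0.015 -0.    -0.009] [187. 191. 188.]
234 226 274 [ 0.013 -0.    -0.016] [156. 161. 155.]
242 225 274 [ 0.012 -0.001 -0.021] [156. 160. 155.]
250 225 274 [ 0.01  -0.001 -0.025] [154. 159. 154.]
258 225 274 [ 0.008 -0.001 -0.028] [144. 177. 202.]
266 226 274 [ 0.005 -0.001 -0.031] [147. 180. 206.]
274 234 266 [ 0.003 -0.    -0.034] [151. 190. 219.]
282 233 266 [ 0.001 -0.    -0.037] [149. 188. 219.]
290 233 267 [-0.001 -0.    -0.04 ] [158. 198. 225.]
298 230 269 [-0.002 -0.    -0.045] [171.  92.  29.]
306 231 269 [-0.003 -0.    -0.048] [176.  94.  30.]
314 230 269 [-0.005 -0.    -0.051] [176.  95.  31.]
322 239 262 [-0.006 -0.    -0.055] [154.  85.  32.]
```

```bash
python3 -m inch '[[[-0.002,-0.002,0.006],0],[[-0.002,-0.002,0.009],0],[[-0.002,-0.002,0.009],0]]'
python3 -m inch '[[[0,0,0],0],[[0,0,0],0],[[0,0,0],0],[[0,0,0],0],[[0,0,-0.02],0]]' 0.4
python3 -m inch '[[[0,0,-0.03],0],[[0,0,-0.06],0],[[0,0,-0.09],0],[[0,0,-0.12],0],[[0.02,0,-0.14],0]]'
python3 -m inch '[[[0.04,0,0],0],[[0.08,0,0],0],[[0.12,0,0],0],[[0.16,0.0,0],0],[[0.2,0,0],0]]'
python3 - <<'E'
from h import *
find(); s=snap('scene','s6'); t=snap('top','t6')
c=t; P=xyz(c); z=P[...,2];m=np.zeros(z.shape,bool);m[120:200,140:230]=1; q=P[m&(z>.148)&(z<.18)]; q=q[abs(q[:,0]-.6385)<.025]; print('tab',q.mean(0),len(q))
a=cv2.resize(s['image'][150:290,190:370],(450,350)); b=cv2.resize(t['image'][120:220,140:320],(540-190,350*0+194)); b=cv2.copyMakeBorder(b,0,156,0,0,0); cv2.imwrite('pics/m4.png',np.hstack([a,b])[...,::-1])
E
```

```text
clock: 46.13
tcp_pos: [0.6636, -0.1268, 0.0913]
orientation: [0.044, 0.041, 0.998, -0.011]
wrist_force: [0.4, 0.3, -0.4]
finger_gap: 0.0147
clock: 46.55
tcp_pos: [0.6597, -0.1258, 0.1078]
orientation: [0.041, 0.041, 0.998, -0.01]
wrist_force: [-0.8, 0.6, -0.4]
finger_gap: 0.0512
clock: 46.97
tcp_pos: [0.6315, -0.1217, 0.2495]
orientation: [0.045, 0.041, 0.998, -0.011]
wrist_force: [-0.3, -0.7, 0.6]
finger_gap: 0.0509
clock: 47.38
tcp_pos: [0.4312, -0.1054, 0.2317]
orientation: [0.045, 0.041, 0.998, -0.011]
wrist_force: [-1.4, -0.3, 0.2]
finger_gap: 0.0512
cassette 537.7 -58.7 70 24 long 51.3
tab [0.63752188 0.17455907 0.16328277] 41
```

View pics/m4.png

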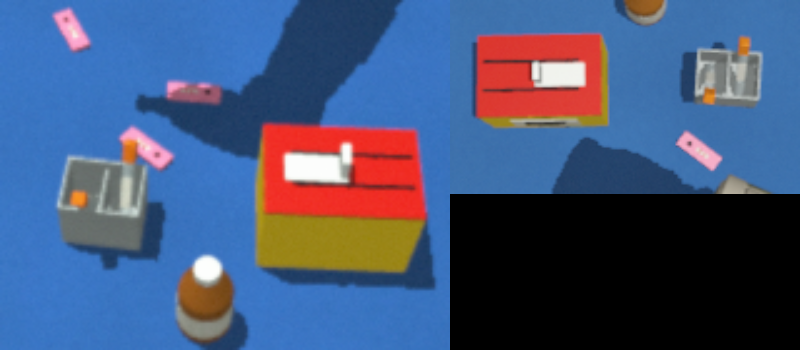

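Both caps show above the cup, at (78,198) and (130,150) in the left half. The shutter is shut, and the arm is clear of everything. Handing in.

```bash
python3 -c "from h import *; env.hand_in()"
```

```text
the job is handed in; nothing more can be done
```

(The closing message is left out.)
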